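Chock the seized pipes and tilt the exhibit board

TASK

The exhibits are to be photographed: bring the tilting board down level, lay every copper pipe from the tray on it, lying across the slope, and push a wedge chock squarely and snugly, toe first, against the middle of the low (front) side of each pipe. Then raise the board with the index lever to the third notch up from level, one click at a time, letting it come to rest at each click. In the end every pipe must rest on its own chock; leave the phones and other exhibits alone.

Things in the scene. Friction and masses are not known exactly. Their poses are not given: they have to be found in the camera images.
- board: tilting exhibit board: flat grey slab 250 mm deep (x), 400 mm wide (y), 12 mm thick, hinged along its front edge, far from the robot. Origin on the hinge line, mid width, at the slab's underside, 40 mm above the table; +x points to the front (low side), +y left along the hinge, +z out of the face. Face: z = 0.012, x = -0.25 to 0. The near edge rises 5 degrees per lever notch
- board_front (a point): front edge of the board's face, mid width (board frame 0, 0, 0.012), where a lip 8 mm deep (x = -0.008 to 0) and 10 mm high runs along the edge. A pipe stays where it is laid on the level board, but rolls down to this lip when the board tilts by more than about 6 degrees, unless chocked
- lever (a joint): index lever at the right (-y) side of the stand. It clicks into six notches of a steel quadrant, 0.2618 rad (15 degrees) apart: 0 = board level, 0.262, 0.524, 0.785, 1.047, 1.309 = first to fifth notch. A spring pin holds it in the notch; pushed past half way to the next notch (0.13 rad) it snaps into that one. Pushing takes about 4 to 20 N at the grip, either way
- lever_grip (a point): centre of the lever's grip, a round black bar 22 mm thick and 52 mm long, parallel to the hinge, 140 mm from the shaft; the blade below it is 16 mm deep, 7 mm thick. Pushed away from the robot (+x) it raises the board, pulled towards the robot it lowers it
- lever_shaft (a point): centre of the lever's shaft, 30 mm above the table, parallel to the hinge. The lever leans 45 degrees towards the robot when it reads 0 (board level), is upright at 0.785 and leans 30 degrees away from the robot at 1.309
- tray: grey ribbed tray 290 mm (x) by 130 mm (y) holding the pipes, fixed; origin at the centre of its underside, floor 4 mm thick, rim and ribs 12 mm above the table; on the left or on the right of the board
- mat: green mat 300 mm by 150 mm, 3 mm thick, fixed, on the other side of the board; the chocks stand on it. Origin at the centre of its underside
- pipe0: length of copper pipe, 42 mm outside diameter, 110 mm long, about 0.23 kg, lying in a bay of the tray; origin in the middle of its axis, its y axis along the pipe (x and z turn as it rolls). May be absent
- pipe1: length of copper pipe, 42 mm outside diameter, 110 mm long, about 0.23 kg, lying in a bay of the tray; origin in the middle of its axis, its y axis along the pipe (x and z turn as it rolls). May be absent
- pipe2: length of copper pipe, 42 mm outside diameter, 110 mm long, about 0.23 kg, lying in a bay of the tray; origin in the middle of its axis, its y axis along the pipe (x and z turn as it rolls). May be absent
- chock0: black rubber wedge chock 76 mm long (x), 46 mm wide (y), 36 mm high, 0.09 kg; origin: centre of its underside. Toe at x = -0.038; the 40 degree ramp rises to full height at x = 0.005, then a flat top to the upright heel at x = 0.038. With its ramp touching a pipe on the same face, the pipe's axis is at x = -0.0456. On the board its x axis points as the board's: toe to the robot, heel to the front
- chock1: black rubber wedge chock 76 mm long (x), 46 mm wide (y), 36 mm high, 0.09 kg; origin: centre of its underside. Toe at x = -0.038; the 40 degree ramp rises to full height at x = 0.005, then a flat top to the upright heel at x = 0.038. With its ramp touching a pipe on the same face, the pipe's axis is at x = -0.0456. On the board its x axis points as the board's: toe to the robot, heel to the front
- chock2: black rubber wedge chock 76 mm long (x), 46 mm wide (y), 36 mm high, 0.09 kg; origin: centre of its underside. Toe at x = -0.038; the 40 degree ramp rises to full height at x = 0.005, then a flat top to the upright heel at x = 0.038. With its ramp touching a pipe on the same face, the pipe's axis is at x = -0.0456. On the board its x axis points as the board's: toe to the robot, heel to the front
- phone0: seized phone lying on the table, 75 by 155 by 9 mm, leave alone; origin at the centre of its underside
- phone1: seized phone lying on the table, 75 by 155 by 9 mm, leave alone; origin at the centre of its underside
- phone2: seized phone lying on the table, 75 by 155 by 9 mm, leave alone; origin at the centre of its underside
- tape: roll of tape lying flat, 90 mm in diameter, 24 mm high, leave alone; origin at the centre of its underside
- torch: torch standing on its head, 40 mm in diameter, 125 mm high, leave alone; origin at the centre of its underside
Not all that is in view belongs to the job. Leave any green look-alike of the pipe1 alone.

How it is judged (in metres and radians):
On the way, in this order (a step that is already met when the one before it is completed fails the run):
1. the board is brought down level (lever at rest in its lowest notch) (value of joint lever between -0.09 and 0.09 rad and velocity of joint lever between -0.15 and 0.15 rad/s), for 0.3 s.
2. with the board level, every pipe lies on it across the slope with a chock set against its front side (ramp within about 6 mm of the pipe) (all of step 1 and z of pipe0 in the frame of board between 0.029 and 0.037 m and y of pipe0 in the frame of board between -0.2 and 0.2 m and angle between the y axis of each of pipe0, pipe1, pipe2 and the y axis of board, either way round below 0.26 rad and linear speed of each of pipe0, pipe1, pipe2 below 0.02 m/s and ((x of pipe0 in the frame of chock0 between -0.0525 and -0.039 m and y of pipe0 in the frame of chock0 between -0.025 and 0.025 m and angle between the x axis of chock0 and the x axis of board, either way round below 0.26 rad and x of board_front in the frame of chock0 above 0.02 m and z of chock0 in the frame of board between 0.008 and 0.018 m and linear speed of chock0 below 0.02 m/s) or (x of pipe0 in the frame of chock1 between -0.0525 and -0.039 m and y of pipe0 in the frame of chock1 between -0.025 and 0.025 m and angle between the x axis of chock1 and the x axis of board, either way round below 0.26 rad and x of board_front in the frame of chock1 above 0.02 m and z of chock1 in the frame of board between 0.008 and 0.018 m and linear speed of chock1 below 0.02 m/s) or (x of pipe0 in the frame of chock2 between -0.0525 and -0.039 m and y of pipe0 in the frame of chock2 between -0.025 and 0.025 m and angle between the x axis of chock2 and the x axis of board, either way round below 0.26 rad and x of board_front in the frame of chock2 above 0.02 m and z of chock2 in the frame of board between 0.008 and 0.018 m and linear speed of chock2 below 0.02 m/s)) and z of pipe1 in the frame of board between 0.029 and 0.037 m and y of pipe1 in the frame of board between -0.2 and 0.2 m and ((x of pipe1 in the frame of chock0 between -0.0525 and -0.039 m and y of pipe1 in the frame of chock0 between -0.025 and 0.025 m and angle between the x axis of chock0 and the x axis of board, either way round below 0.26 rad and x of board_front in the frame of chock0 above 0.02 m and z of chock0 in the frame of board between 0.008 and 0.018 m and linear speed of chock0 below 0.02 m/s) or (x of pipe1 in the frame of chock1 between -0.0525 and -0.039 m and y of pipe1 in the frame of chock1 between -0.025 and 0.025 m and angle between the x axis of chock1 and the x axis of board, either way round below 0.26 rad and x of board_front in the frame of chock1 above 0.02 m and z of chock1 in the frame of board between 0.008 and 0.018 m and linear speed of chock1 below 0.02 m/s) or (x of pipe1 in the frame of chock2 between -0.0525 and -0.039 m and y of pipe1 in the frame of chock2 between -0.025 and 0.025 m and angle between the x axis of chock2 and the x axis of board, either way round below 0.26 rad and x of board_front in the frame of chock2 above 0.02 m and z of chock2 in the frame of board between 0.008 and 0.018 m and linear speed of chock2 below 0.02 m/s)) and z of pipe2 in the frame of board between 0.029 and 0.037 m and y of pipe2 in the frame of board between -0.2 and 0.2 m and ((x of pipe2 in the frame of chock0 between -0.0525 and -0.039 m and y of pipe2 in the frame of chock0 between -0.025 and 0.025 m and angle between the x axis of chock0 and the x axis of board, either way round below 0.26 rad and x of board_front in the frame of chock0 above 0.02 m and z of chock0 in the frame of board between 0.008 and 0.018 m and linear speed of chock0 below 0.02 m/s) or (x of pipe2 in the frame of chock1 between -0.0525 and -0.039 m and y of pipe2 in the frame of chock1 between -0.025 and 0.025 m and angle between the x axis of chock1 and the x axis of board, either way round below 0.26 rad and x of board_front in the frame of chock1 above 0.02 m and z of chock1 in the frame of board between 0.008 and 0.018 m and linear speed of chock1 below 0.02 m/s) or (x of pipe2 in the frame of chock2 between -0.0525 and -0.039 m and y of pipe2 in the frame of chock2 between -0.025 and 0.025 m and angle between the x axis of chock2 and the x axis of board, either way round below 0.26 rad and x of board_front in the frame of chock2 above 0.02 m and z of chock2 in the frame of board between 0.008 and 0.018 m and linear speed of chock2 below 0.02 m/s))), for 0.3 s.
3. the lever rests in the first notch up from level (value of joint lever between 0.1718 and 0.3518 rad and velocity of joint lever between -0.15 and 0.15 rad/s), for 0.3 s.
4. the lever rests in the second notch up from level (value of joint lever between 0.4336 and 0.6136 rad and velocity of joint lever between -0.15 and 0.15 rad/s), for 0.3 s.
5. the lever rests in the third notch up from level (value of joint lever between 0.6954 and 0.8754 rad and velocity of joint lever between -0.15 and 0.15 rad/s), for 0.3 s.
At the end, for the whole second after the job is handed in: lever at rest in the third notch (+-0.09 rad); every pipe present lies still on the board, within 15 degrees of the hinge direction, pressing on the ramp of its own chock, which stands flat on the board on its front side, square within 15 degrees and centred on the pipe within 25 mm (all of step 5 and z of pipe0 in the frame of board between 0.029 and 0.037 m and y of pipe0 in the frame of board between -0.2 and 0.2 m and angle between the y axis of each of pipe0, pipe1, pipe2 and the y axis of board, either way round below 0.26 rad and linear speed of each of pipe0, pipe1, pipe2 below 0.02 m/s and ((x of pipe0 in the frame of chock0 between -0.0525 and -0.039 m and y of pipe0 in the frame of chock0 between -0.025 and 0.025 m and angle between the x axis of chock0 and the x axis of board, either way round below 0.26 rad and x of board_front in the frame of chock0 above 0.02 m and z of chock0 in the frame of board between 0.008 and 0.018 m and contact force between chock0 and pipe0 above 0.05 N and linear speed of chock0 below 0.02 m/s) or (x of pipe0 in the frame of chock1 between -0.0525 and -0.039 m and y of pipe0 in the frame of chock1 between -0.025 and 0.025 m and angle between the x axis of chock1 and the x axis of board, either way round below 0.26 rad and x of board_front in the frame of chock1 above 0.02 m and z of chock1 in the frame of board between 0.008 and 0.018 m and contact force between chock1 and pipe0 above 0.05 N and linear speed of chock1 below 0.02 m/s) or (x of pipe0 in the frame of chock2 between -0.0525 and -0.039 m and y of pipe0 in the frame of chock2 between -0.025 and 0.025 m and angle between the x axis of chock2 and the x axis of board, either way round below 0.26 rad and x of board_front in the frame of chock2 above 0.02 m and z of chock2 in the frame of board between 0.008 and 0.018 m and contact force between chock2 and pipe0 above 0.05 N and linear speed of chock2 below 0.02 m/s)) and z of pipe1 in the frame of board between 0.029 and 0.037 m and y of pipe1 in the frame of board between -0.2 and 0.2 m and ((x of pipe1 in the frame of chock0 between -0.0525 and -0.039 m and y of pipe1 in the frame of chock0 between -0.025 and 0.025 m and angle between the x axis of chock0 and the x axis of board, either way round below 0.26 rad and x of board_front in the frame of chock0 above 0.02 m and z of chock0 in the frame of board between 0.008 and 0.018 m and contact force between chock0 and pipe1 above 0.05 N and linear speed of chock0 below 0.02 m/s) or (x of pipe1 in the frame of chock1 between -0.0525 and -0.039 m and y of pipe1 in the frame of chock1 between -0.025 and 0.025 m and angle between the x axis of chock1 and the x axis of board, either way round below 0.26 rad and x of board_front in the frame of chock1 above 0.02 m and z of chock1 in the frame of board between 0.008 and 0.018 m and contact force between chock1 and pipe1 above 0.05 N and linear speed of chock1 below 0.02 m/s) or (x of pipe1 in the frame of chock2 between -0.0525 and -0.039 m and y of pipe1 in the frame of chock2 between -0.025 and 0.025 m and angle between the x axis of chock2 and the x axis of board, either way round below 0.26 rad and x of board_front in the frame of chock2 above 0.02 m and z of chock2 in the frame of board between 0.008 and 0.018 m and contact force between chock2 and pipe1 above 0.05 N and linear speed of chock2 below 0.02 m/s)) and z of pipe2 in the frame of board between 0.029 and 0.037 m and y of pipe2 in the frame of board between -0.2 and 0.2 m and ((x of pipe2 in the frame of chock0 between -0.0525 and -0.039 m and y of pipe2 in the frame of chock0 between -0.025 and 0.025 m and angle between the x axis of chock0 and the x axis of board, either way round below 0.26 rad and x of board_front in the frame of chock0 above 0.02 m and z of chock0 in the frame of board between 0.008 and 0.018 m and contact force between chock0 and pipe2 above 0.05 N and linear speed of chock0 below 0.02 m/s) or (x of pipe2 in the frame of chock1 between -0.0525 and -0.039 m and y of pipe2 in the frame of chock1 between -0.025 and 0.025 m and angle between the x axis of chock1 and the x axis of board, either way round below 0.26 rad and x of board_front in the frame of chock1 above 0.02 m and z of chock1 in the frame of board between 0.008 and 0.018 m and contact force between chock1 and pipe2 above 0.05 N and linear speed of chock1 below 0.02 m/s) or (x of pipe2 in the frame of chock2 between -0.0525 and -0.039 m and y of pipe2 in the frame of chock2 between -0.025 and 0.025 m and angle between the x axis of chock2 and the x axis of board, either way round below 0.26 rad and x of board_front in the frame of chock2 above 0.02 m and z of chock2 in the frame of board between 0.008 and 0.018 m and contact force between chock2 and pipe2 above 0.05 N and linear speed of chock2 below 0.02 m/s))); the robot touches nothing.
It fails at once if a phone, the tape or the torch is moved more than 30 mm or tipped over (distance of any of phone0, phone1, phone2, tape, torch from where it was at the start of the episode above 0.03 m or angle between torch's own z axis and vertical above 0.5 rad).
Of pipe0, pipe1, pipe2 only 2 to 3 are there at a start; the rules pass over those that are not, and their reading is None.
At some moment in a run one of chock0, chock1, chock2 may be knocked a few centimetres aside while the robot is not near it.
Once in a run the grip may slacken for a moment while it holds something.
It also fails if it takes over 210 s, if anything falls off the work surface, if the arm or the gripper's body presses on something with over 40 N, if the wrist force passes 120 N, or if a joint passes its speed limit or range.

ROBOT

A 6-joint arm with a two-finger parallel gripper is mounted at the origin on the work surface. World frame = base frame: x ahead of the robot, y to its left, z up, the work surface at z = 0. Lengths are in mm, angles in degrees, forces in N, time in s.
With the tool pointing down it reaches from about 350 to 850 mm from the base axis. Payload 8.1 kg.
Tool frame: the origin (TCP) lies between the finger pads; the fingertips stand ahead of it and the grasp point (between the pads) lies 2 mm behind it (nose_length is the z of the fingertips in the tool frame, in mm); z points along the fingers, y is the direction in which the jaws open and shut (so a half turn about z gives the same grasp; the last joint's range is limited). The gripper opens to 85 mm and grips with 20 to 120 N. Pads are 22 mm wide; open, the fingers measure 114 mm over their backs; the gripper's body (76 mm by 85 mm) begins 54 mm behind the grasp point. The pads swing forward as they close: fully open they stand 13 mm farther back than shut.
Start: joints at [62.945, 7.471, 85.268, -0, 87.261, -4.893], TCP at [226.315, 555.686, 248.292] pointing down, gripper open.
Joint ranges: [-169.43, 169.43], [-51.17, 129.36], [1.28, 143.12], [-76.62, 256.62], [0, 156.53], [-152.29, 152.29]. Speed limits (degrees/s): [136.94, 136.94, 159.86, 180, 180, 180].

INTERFACE

Orientations are given as [roll, pitch, yaw] about the fixed x, y, z axes, in that order (R = Rz(yaw) Ry(pitch) Rx(roll)).
In Python, from bench import * gives the robot as it stands.
- The arm moves only by the tool jog_arm, never from a script. Its argument "plan" is a list of rows, each a list of 3 entries, a list of its own where there are three numbers: the turn, a rotation vector about the tool's x, y, z in degrees, then the shift along the tool's x, y, z in m, then the gripper's target within -1 to 1 (fully open at 1, half-way at 0, shut at -1). A call has 1 to 12 rows; each row is the pose to reach, as a shift and turn from the pose commanded when the call began, along the tool's axes at that moment; what a row does not reach only later rows make up. A row lasts 1/8 s, in which the tool goes at most 62.5 mm and 10.7 degrees, less where a joint would pass 70% of its speed; a pose out of reach is approached as far as the arm can. A call with a gripper value outside its range is refused whole. The fingers move at their own pace and stop on an object; "force" is the grip in N (left out, the last holds). Time passes only in rows, so rows that repeat a pose let the fingers close. It gives the time, the measured TCP pose, the force and the opening at its end, in the units of the state.
- sense(): the state, without advancing time (a new reading comes with each control period).
- snapshot(name): name is "scene" or "top"; returns (picture, depth): 480x640x3 uint8, blue, green, red; 480x640 float32, mm along the optical axis (not along the pixel's ray), 0 where there is no reading.
- camera_info(name): a dict with "fov_y" (degrees; the focal length in pixels is half the picture's height over the tangent of half this angle, whatever the lens; pixels are square), "cx", "cy" (the principal point, pixels), "dist_coeffs" ([k1, k2, p1, p2, k3] as OpenCV has them; the pictures are not rectified), "origin" and "orientation" of the camera in the world. Camera axes: x right, y down, z forward; pixel columns grow to the right and rows downward; lengths in mm; the calibration is good to about 2 mm. A picture is of the moment at which its call begins. camera_info takes no time and is no camera call.
- hand_in(): hands the job in, once; it reports no verdict.
The state is a dict: "time": time; "joint_pos": joint angles; "qd": joint speeds; "joint_efforts": joint torques, N m; "tool_pos": TCP position; "tcp_rot": TCP orientation; "ft_force": force on the tool from outside, world axes, zero at the start; "wrist_torque": the same for the moment, N m; "finger_gap": finger opening in mm.
Only numpy, scipy, OpenCV 4.12 (cv2) and the standard library are available. Lean on these libraries where they do the work, as an engineer would, in place of code of your own. Each camera call takes 0.05 s, during which the arm holds its last target.

## Working session

There is one attempt and no reset: what is moved stays moved. The work goes in short steps, Python scripts to look and compute and a tool call to move; the robot and the scene stay as the last step left them, time stands still between calls to the robot, and variables do not carry over. Pictures are saved under pics/ and viewed, and the job is handed in when it is done.

Besides the shell and the picture viewer there is one more tool, called after ">>>" in YAML: its name, and indented under it one key for each argument. jog_arm: Moves the arm, as the interface text tells. Its arguments: {"type":"object","properties":{"plan":{"type":"array","items":{"type":"array"}},"force":{"type":"number"}},"required":["plan"]}

```bash
ls; mkdir -p pics; python3 - <<'E'
from bench import *
import cv2
print(sense())
for n in ("scene","top"):
    p,d=snapshot(n); cv2.imwrite(f"pics/{n}0.png",p); print(n,camera_info(n))
    import numpy as np; np.save(f"/tmp/{n}0.npy",d)
E
```

```text
pics
{'time': 0.0, 'joint_pos': array([ 6.29439170e+01,  7.51540710e+00,  8.53304213e+01, -9.53035808e-04,
        8.72612082e+01, -4.89183980e+00]), 'qd': array([ 0.08419791, -0.09991923, -0.13311307, -0.0324922 , -0.00734464,
        0.04002893]), 'joint_efforts': array([-1.72950618e-03, -5.69396031e+01, -5.00549948e+01, -5.70486081e-04,
        1.50756910e-02,  3.92947499e-06]), 'tool_pos': array([226.09090988, 555.20551761, 247.230339  ]), 'tcp_rot': array([-1.79893272e+02, -8.17915775e-03,  1.57835796e+02]), 'ft_force': array([-0.78792518, -0.2062297 , -0.22106203]), 'wrist_torque': array([-0.01971381, -0.00461923,  0.0430775 ]), 'finger_gap': 85.65212488682391}
scene {'fov_y': 56.24203501043619, 'cx': 319.3343301292799, 'cy': 243.7985852300553, 'dist_coeffs': array([-0.08407072,  0.        ,  0.        ,  0.        ,  0.        ]), 'origin': array([936.83277839, 548.18173338, 931.04252563]), 'orientation': array([-141.66089161,   -0.71498722,  147.43234462])}
top {'fov_y': 44.5380616699769, 'cx': 322.9623067306185, 'cy': 246.50376988178002, 'dist_coeffs': array([-0.12697456,  0.        ,  0.        ,  0.        ,  0.        ]), 'origin': array([ 522.1181628 ,  -20.05123691, 1401.48360908]), 'orientation': array([-1.78031024e+02,  3.18374764e-02, -9.14493090e+01])}
```

View pics/top0.png

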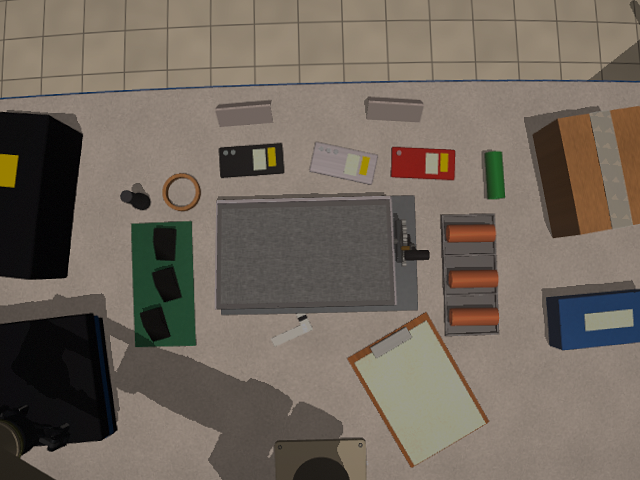

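View pics/scene0.png

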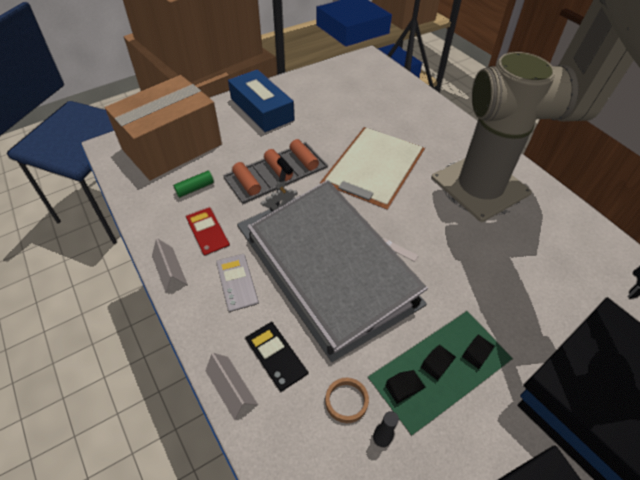

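```bash
cat > h.py <<'E'
from bench import *
import bench, cv2, numpy as np
from scipy.spatial.transform import Rotation as R
def K(n):
    c=camera_info(n); f=240/np.tan(np.radians(c["fov_y"]/2))
    return np.array([[f,0,c["cx"]],[0,f,c["cy"]],[0,0,1]]),c["dist_coeffs"],R.from_euler("xyz",c["orientation"],degrees=True).as_matrix(),c["origin"]
def rays(n,px):
    k,d,r,o=K(n); u=cv2.undistortPoints(np.array(px,float).reshape(-1,1,2),k,d).reshape(-1,2)
    return o,np.c_[u,np.ones(len(u))]@r.T
def onz(n,px,z):
    o,v=rays(n,px); return o+v*((z-o[2])/v[:,2])[:,None]
def dep(n,px,d):
    o,v=rays(n,px); return np.array([o+v[i]*d[int(round(p[1])),int(round(p[0]))] for i,p in enumerate(px)])
def cloud(n,d):
    h,w=d.shape; uv=np.stack(np.meshgrid(np.arange(w),np.arange(h)),-1).reshape(-1,2)
    o,v=rays(n,uv); P=o+v*d.reshape(-1,1); P[d.reshape(-1)<=0]=np.nan; return P.reshape(h,w,3)
def proj(n,P):
    k,d,r,o=K(n); rv,_=cv2.Rodrigues(r.T); 
    return cv2.projectPoints(np.array(P,float).reshape(-1,1,3),rv,-r.T@o,k,d)[0].reshape(-1,2)
def rel(pts, base=None):
    """pts: list of (xyz mm, yaw deg or None). prints tool-frame turn(deg) & shift(m) for down-pointing tool from pose base"""
    s=sense(); p,rr=(s["tool_pos"],s["tcp_rot"]) if base is None else base
    R0=R.from_euler("xyz",rr,degrees=True)
    for x,yaw in pts:
        R1=R.from_euler("xyz",[180,0,yaw],degrees=True) if yaw is not None else R0
        t=(R0.inv()*R1).as_rotvec(degrees=True); sh=R0.inv().apply(np.array(x)-p)/1000
        print(x,yaw,"->",np.round(t,1).tolist(),np.round(sh,4).tolist())
E
python3 - <<'E'
from h import *
print([x for x in dir(bench) if not x.startswith('_')], getattr(bench,'nose_length',None))
p,_=snapshot("top")
d=np.load("/tmp/top0.npy"); C=cloud("top",d)
for n,px in dict(pipe=[(470,233),(471,279),(472,317)],chock=[(164,243),(166,284),(155,322)],grip=[(417,255),(425,255),(405,255)],face=[(230,210),(380,210),(230,300),(380,300),(300,250)],tab=[(330,350)],phone=[(250,160)],trayc=[(442,215),(495,214),(446,334),(498,333)],matc=[(132,223),(192,222),(137,346),(196,344)]).items():
    for q in px: print(n,q,np.round(C[q[1],q[0]],1))
# board plane
reg=C[215:295,235:375].reshape(-1,3); reg=reg[~np.isnan(reg[:,0])]
A=np.c_[reg[:,:2],np.ones(len(reg))]; s=np.linalg.lstsq(A,reg[:,2],rcond=None)[0]; print("plane",s,np.degrees(np.arctan(s[:2])))
im=cv2.imread("pics/top0.png"); a=cv2.resize(im[190:350,200:520],None,fx=2.5,fy=2.5,interpolation=cv2.INTER_CUBIC); cv2.imwrite("pics/c1.png",a)
im2=cv2.imread("pics/scene0.png"); b=cv2.resize(im2[120:230,170:340],None,fx=4,fy=4,interpolation=cv2.INTER_CUBIC);cv2.imwrite("pics/c2.png",b)
b=cv2.resize(im2[300:440,360:520],None,fx=4,fy=4,interpolation=cv2.INTER_CUBIC);cv2.imwrite("pics/c3.png",b)
E
```

```text
['PlanningError', 'camera_info', 'hand_in', 'nose_length', 'sense', 'snapshot'] 17.0
pipe (470, 233) [ 591.6 -364.6   45.5]
pipe (471, 279) [ 484.3 -363.    47.4]
pipe (472, 317) [ 395.6 -363.6   44.3]
chock (164, 243) [586.8 353.6  35.7]
chock (166, 284) [490.2 350.8  34.5]
chock (155, 322) [401.8 378.   39. ]
grip (417, 255) [ 541.4 -217.2  176. ]
grip (425, 255) [ 541.  -234.   176.6]
grip (405, 255) [ 542.1 -191.9  176.4]
face (230, 210) [658.1 192.   57.2]
face (380, 210) [ 649.  -153.8   58.8]
face (230, 300) [452.7 190.5  92.8]
face (380, 300) [ 444.4 -144.8   91.8]
face (300, 250) [561.2  31.9  71.4]
tab (330, 350) [322.9 -31.    1.7]
phone (250, 160) [783.3 150.1   3. ]
trayc (442, 215) [ 637.9 -306.6   12.9]
trayc (495, 214) [ 638.5 -439.3    0.7]
trayc (446, 334) [ 353.9 -308.5    9.5]
trayc (498, 333) [ 351.7 -435.3    8.4]
matc (132, 223) [638.9 441.1   3. ]
matc (192, 222) [637.  292.7   5.3]
matc (137, 346) [340.6 436.1  -1.9]
matc (196, 344) [ 3.437e+02  2.904e+02 -2.000e-01]
plane [-1.75489560e-01  3.88165748e-04  1.72079714e+02] [-9.95345946  0.02224026]
```

View pics/c1.png

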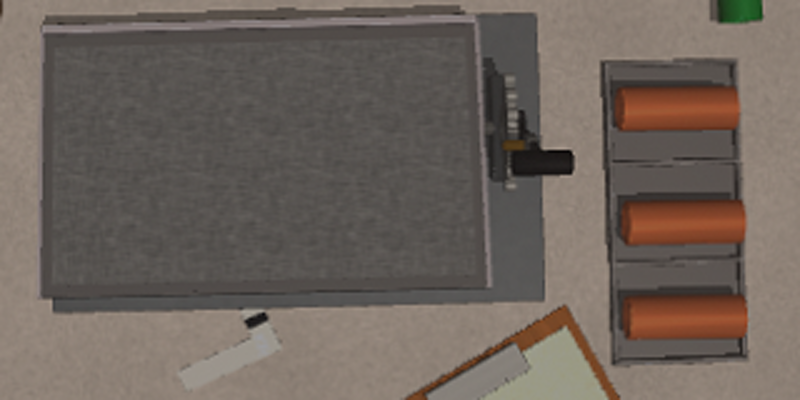

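View pics/c2.png

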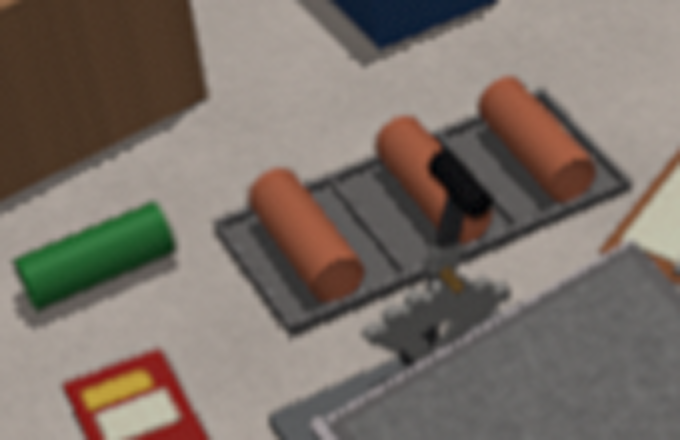

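View pics/c3.png

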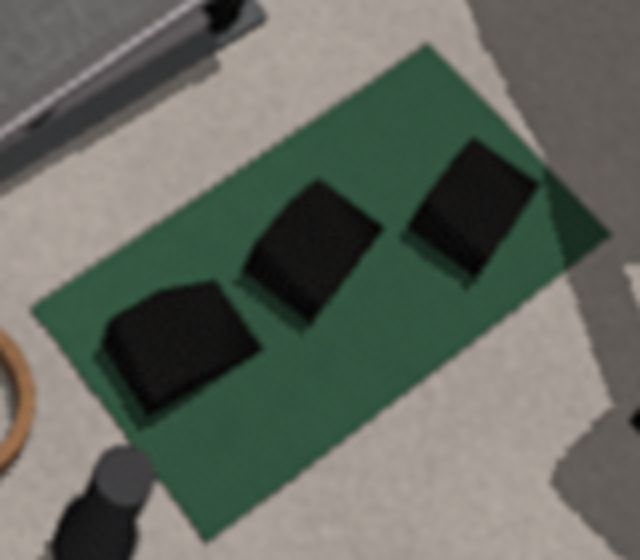

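```bash
python3 - <<'E'
from h import *
im2=cv2.imread("pics/scene0.png"); im=cv2.imread("pics/top0.png")
g=lambda x:np.clip(255*(x/255.)**0.45*1.3,0,255).astype(np.uint8)
b=cv2.resize(g(im2[310:420,370:510]),None,fx=4,fy=4,interpolation=cv2.INTER_CUBIC);cv2.imwrite("pics/c4.png",b)
a=cv2.resize(g(im[215:350,125:205]),None,fx=4,fy=4,interpolation=cv2.INTER_CUBIC);cv2.imwrite("pics/c5.png",a)
for n in ("top","scene"):
    d=np.load(f"/tmp/{n}0.npy"); C=cloud(n,d); I=im if n=="top" else im2
    m=(C[...,0]>330)&(C[...,0]<650)&(C[...,1]>285)&(C[...,1]<450)&(C[...,2]>10)&(C[...,2]<60)&(I.max(2)<70)
    P=C[m]; 
    for x0 in (587,490,402):
        Q=P[(abs(P[:,0]-x0)<45)]; 
        top=Q[Q[:,2]>32]; 
        print(n,len(Q),"all c",Q.mean(0).round(1),"top c",top[:,:2].mean(0).round(1), cv2.minAreaRect(top[:,:2].astype(np.float32)),cv2.minAreaRect(Q[:,:2].astype(np.float32)))
    m=(C[...,0]>500)&(C[...,0]<600)&(C[...,1]>-260)&(C[...,1]<-180)&(C[...,2]>150)
    Q=C[m]; print(n,"grip",len(Q),Q.mean(0),Q.min(0),Q.max(0))
E
```

```text
top 650 all c [589.6 355.5  30.6] top c [602.2 355.3] ((599.9930419921875, 355.44110107421875), (50.35679244995117, 44.95584487915039), 88.33882141113281) ((582.4113159179688, 364.0709228515625), (134.0052490234375, 83.46161651611328), 85.58952331542969)
top 645 all c [493.1 353.5  30.8] top c [504.1 357.3] ((501.91015625, 357.02386474609375), (46.99984359741211, 49.24603271484375), 14.379964828491211) ((490.4515380859375, 381.1334228515625), (75.42764282226562, 112.6810531616211), 2.5616703033447266)
top 619 all c [400.1 382.7  30.7] top c [410.6 388. ] ((408.4598693847656, 387.850341796875), (46.94412612915039, 48.39529037475586), 16.969945907592773) ((393.8673095703125, 367.7084045410156), (113.13768768310547, 80.54452514648438), 76.05502319335938)
top grip 256 [ 542.34714465 -215.67856193  173.73408957] [ 531.49125836 -243.20625524  154.9386979 ] [ 554.67476528 -190.14425634  182.60608707]
scene 747 all c [597.8 360.3  31.2] top c [604.5 358.5] ((602.0861206054688, 357.7436828613281), (47.488616943359375, 44.277462005615234), 88.46878814697266) ((588.5333251953125, 358.82476806640625), (47.21115493774414, 72.54129028320312), 85.8813247680664)
scene 625 all c [503.5 359.9  31.9] top c [508.2 360.6] ((505.45904541015625, 359.83575439453125), (43.789039611816406, 46.53358459472656), 12.808211326599121) ((492.97650146484375, 356.6959533691406), (70.73369598388672, 46.21250534057617), 13.949198722839355)
scene 558 all c [411.8 391.   32.3] top c [415.  391.8] ((411.5044860839844, 390.7186279296875), (45.464508056640625, 45.14863586425781), 15.661032676696777) ((399.8486633300781, 387.4463195800781), (69.9346694946289, 45.220279693603516), 15.521414756774902)
scene grip 161 [ 545.27246732 -209.90690907  170.19878972] [ 530.41734679 -239.03043311  151.78250028] [ 555.16288598 -187.80571804  178.07100948]
```

View pics/c4.png

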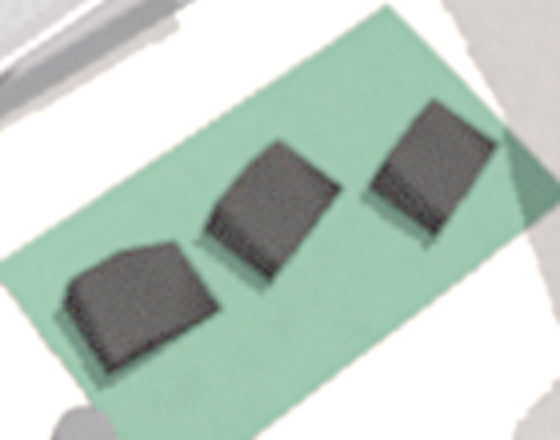

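View pics/c5.png

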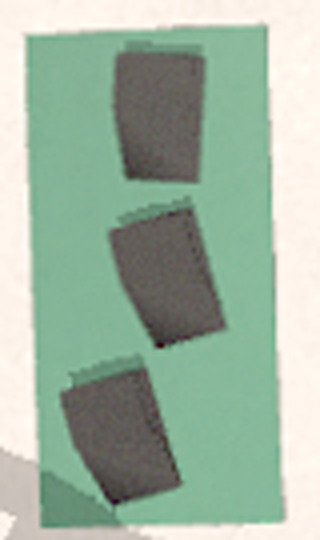

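```bash
cat > p.py <<'E'
import sys,json; from h import *
try: c=json.load(open("cmd.json"))
except Exception: c=dict(p=[226.315,555.686,248.292],q=R.from_euler("xyz",[180,0,157.838],degrees=True).as_quat().tolist())
s=sense(); R0=R.from_quat(c["q"]); p0=np.array(c["p"])
print("t%.1f meas-cmd"%s["time"],(s["tool_pos"]-p0).round(1),"F",s["ft_force"].round(1),"gap %.1f"%s["finger_gap"], "j",s["joint_pos"].round(0))
for a in sys.argv[1:]:
    v=[float(x) for x in a.split()]
    R1=R.from_euler("xyz",[180,0,v[3]],degrees=True)
    t=(R0.inv()*R1).as_rotvec(degrees=True).round(1); sh=(R0.inv().apply(np.array(v[:3])-p0)/1000).round(3)
    print(v,"->",(t+0).tolist(),(sh+0).tolist())
    q=(R0*R.from_rotvec(t,degrees=True)).as_quat().tolist(); pp=(p0+R0.apply(sh*1000)).tolist()
if len(sys.argv)>1: json.dump(dict(p=pp,q=q),open("cmd.json","w"))
E
python3 p.py "541 -216 270 90"
```

```text
t0.1 meas-cmd [-0.2 -0.4 -0.8] F [0.1 0.  0.7] gap 85.3 j [63.  8. 85. -0. 87. -5.]
[541.0, -216.0, 270.0, 90.0] -> [0.0, 0.0, 67.8] [-0.583, -0.596, -0.022]
```

>>> jog_arm:
  plan:
    - [[0,0,67.8],[-0.583,-0.596,-0.022],0]
    - [[0,0,67.8],[-0.583,-0.596,-0.022],0]
    - [[0,0,67.8],[-0.583,-0.596,-0.022],0]
    - [[0,0,67.8],[-0.583,-0.596,-0.022],0]
    - [[0,0,67.8],[-0.583,-0.596,-0.022],0]
    - [[0,0,67.8],[-0.583,-0.596,-0.022],0]
    - [[0,0,67.8],[-0.583,-0.596,-0.022],0]
    - [[0,0,67.8],[-0.583,-0.596,-0.022],0]
    - [[0,0,67.8],[-0.583,-0.596,-0.022],0]
    - [[0,0,67.8],[-0.583,-0.596,-0.022],0]
    - [[0,0,67.8],[-0.583,-0.596,-0.022],0]
    - [[0,0,67.8],[-0.583,-0.596,-0.022],0]

```text
time: 1.65
tool_pos: [510.0, -140.5, 268.0]
tcp_rot: [180.0, -0.0, 90.0]
ft_force: [0.3, 1.2, 0.5]
finger_gap: 42.6
```

```bash
cat > sync.py <<'E'
import sys,json; from h import *
v=[float(x) for x in sys.argv[1].split()]
json.dump(dict(p=v[:3],q=R.from_euler("xyz",[180,0,v[3]],degrees=True).as_quat().tolist()),open("cmd.json","w"))
E
python3 sync.py "509.7 -138.3 268.7 90"; python3 p.py "541 -216 270 90" "541 -216 166 90"
```

```text
t1.6 meas-cmd [ 0.3 -2.2 -0.7] F [0.3 1.2 0.5] gap 42.6 j [-21.  -4.  95.   0.  89. -21.]
[541.0, -216.0, 270.0, 90.0] -> [0.0, 0.0, 0.0] [-0.078, 0.031, -0.001]
[541.0, -216.0, 166.0, 90.0] -> [0.0, 0.0, 0.0] [-0.078, 0.031, 0.103]
```

>>> jog_arm:
  plan:
    - [[0,0,0],[-0.078,0.031,0.0],0]
    - [[0,0,0],[-0.078,0.031,0.0],0]
    - [[0,0,0],[-0.078,0.031,0.0],0]
    - [[0,0,0],[-0.078,0.031,0.03],0]
    - [[0,0,0],[-0.078,0.031,0.06],0]
    - [[0,0,0],[-0.078,0.031,0.085],0]
    - [[0,0,0],[-0.078,0.031,0.103],0]
    - [[0,0,0],[-0.078,0.031,0.103],0]

```text
time: 2.65
tool_pos: [539.7, -215.2, 163.5]
tcp_rot: [-179.8, -0.1, 90.1]
ft_force: [-0.5, 0.8, 0.6]
finger_gap: 42.3
```

```bash
python3 p.py; python3 - <<'E'
from h import *
p,d=snapshot("scene"); cv2.imwrite("pics/s1.png",cv2.resize(p[100:260,170:390],None,fx=3,fy=3))
E
```

```text
t2.6 meas-cmd [-1.   1.1 -2.2] F [-0.5  0.8  0.6] gap 42.3 j [-27.   8.  94.   0.  78. -27.]
```

View pics/s1.png

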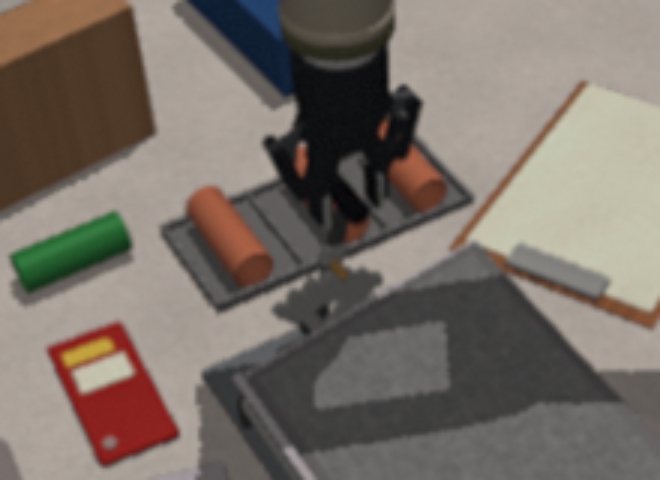

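>>> jog_arm:
  plan:
    - [[0,0,0],[0,-0.012,0.004],0]
    - [[0,0,0],[0,-0.024,0.009],0]
    - [[0,0,0],[0,-0.036,0.014],0]
    - [[0,0,0],[0,-0.036,0.014],0]
    - [[0,0,0],[0,-0.036,0.014],0]
    - [[0,0,0],[0,-0.048,0.022],0]
    - [[0,0,0],[0,-0.058,0.029],0]
    - [[0,0,0],[0,-0.067,0.036],0]
    - [[0,0,0],[0,-0.067,0.036],0]
    - [[0,0,0],[0,-0.06,0.036],0]
    - [[0,0,0],[0,-0.06,0.036],0]
    - [[0,0,0],[0,-0.06,0.036],0]

```text
time: 4.2
tool_pos: [481.9, -216.8, 129.7]
tcp_rot: [179.9, 0.0, 90.0]
ft_force: [4.0, 1.0, 5.0]
finger_gap: 43.0
```

```bash
python3 sync.py "481 -216 130 90"; python3 p.py; python3 - <<'E'
from h import *
p,d=snapshot("top"); cv2.imwrite("pics/t1.png",p); C=cloud("top",d)
reg=C[215:295,235:300].reshape(-1,3); reg=reg[(reg[:,2]<120)]
A=np.c_[reg[:,:2],np.ones(len(reg))]; s=np.linalg.lstsq(A,reg[:,2],rcond=None)[0]; print("plane",s,reg[:,2].mean())
E
```

```text
t4.2 meas-cmd [ 0.9 -0.8 -0.3] F [4. 1. 5.] gap 43.0 j [-30.   1. 104.   0.  74. -30.]
plane [ 2.91521890e-03 -6.59722030e-04  5.09427305e+01] 52.484120719948116
```

View pics/t1.png

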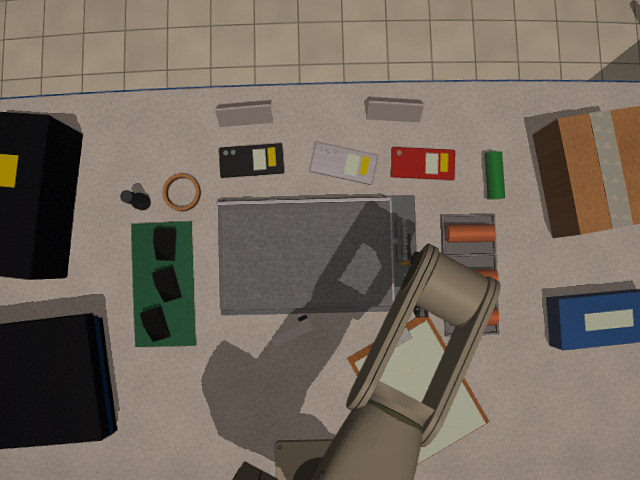

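```bash
python3 p.py "481 -216 270 90"; python3 - <<'E'
from h import *
im=cv2.imread("pics/t1.png")
cv2.imwrite("pics/t1c.png",cv2.resize(im[185:325,205:405],None,fx=4,fy=4,interpolation=cv2.INTER_CUBIC))
print(onz("top",[(219,312),(393,314)],52).round(1), onz("top",[(219,198),(391,197)],62).round(1))
a=cv2.imread("pics/top0.png"); hsv=cv2.cvtColor(a,cv2.COLOR_BGR2HSV)
m=cv2.inRange(hsv,(3,110,60),(15,255,255)); m[:,:430]=0;m[:,510:]=0; m[:200]=0;m[345:]=0
n,l,st,c=cv2.connectedComponentsWithStats(m)
C=cloud("top",np.load("/tmp/top0.npy"))
for i in range(1,n):
    if st[i,4]>200:
        cn=cv2.findContours((l==i).astype(np.uint8),0,2)[0][0].reshape(-1,2).astype(np.float32)
        w=onz("top",cn,27)[:,:2].astype(np.float32)
        r=cv2.minAreaRect(w); t=C[l==i]; t=t[t[:,2]>38]; print("pipe",np.round(r[0],1),np.round(r[1],1),r[2],"ridge",t.mean(0).round(1), c[i])
E
```

```text
t4.2 meas-cmd [ 0.8 -0.8 -0.3] F [5.1 0.4 5.6] gap 42.6 j [-30.   1. 104.   0.  74. -30.]
[481.0, -216.0, 270.0, 90.0] -> [0.0, 0.0, 0.0] [0.0, 0.0, -0.14]
[[ 423.4  223.3   52. ]
 [ 409.  -177.8   52. ]] [[ 686.1  216.2   62. ]
 [ 678.1 -179.7   62. ]]
pipe [ 593.8 -370.8] [118.1  40.4] 88.58462524414062 ridge [ 592.8 -369.9   44.1] [470.42035928 232.95568862]
pipe [ 484.9 -372. ] [117.8  40.3] 88.28804016113281 ridge [ 484.6 -373.1   43.8] [472.7995283  278.35966981]
pipe [ 395.  -371.9] [117.9  40.1] 88.14421844482422 ridge [ 396.7 -370.1   43.8] [473.18574766 316.27920561]
```

View pics/t1c.png

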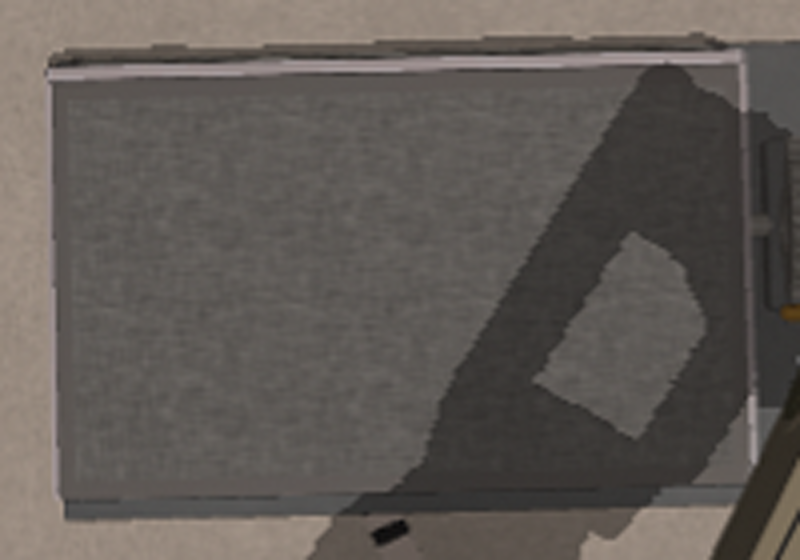

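>>> jog_arm:
  plan:
    - [[0,0,0],[0,0,-0.04],0]
    - [[0,0,0],[0,0,-0.1],0]
    - [[0,0,0],[0,0,-0.14],1]
    - [[0,0,0],[0,0,-0.14],1]

```text
time: 4.75
tool_pos: [482.1, -217.4, 272.7]
tcp_rot: [179.7, 0.2, 90.0]
ft_force: [0.6, -0.3, 0.1]
finger_gap: 77.3
```

```bash
python3 - <<'E'
from h import *
o=lambda a,b:(205+a/4-.4,185+b/4-.4)
P=onz("top",[o(62,499),o(757,488)],52); Q=onz("top",[o(48,68),o(742,52)],62)
print(P.round(1),Q.round(1))
v=P[0]-P[1]; w=Q[0]-Q[1]
print(np.linalg.norm(v),np.linalg.norm(w),np.degrees(np.arctan2(-v[0],v[1])),np.degrees(np.arctan2(-w[0],w[1])))
E
python3 p.py "593 -370 180 90" "593 -370 60 90"
```

```text
[[ 429.4  220.5   52. ]
 [ 425.9 -180.2   52. ]] [[ 677.9  222.    62. ]
 [ 676.7 -177.6   62. ]]
400.7347136394858 399.5854241640053 -0.4982424778144808 -0.16579590226294982
t4.8 meas-cmd [ 1.1 -1.4  2.7] F [ 0.6 -0.3  0.1] gap 77.3 j [-30.  -4.  95.  -0.  89. -30.]
[593.0, -370.0, 180.0, 90.0] -> [0.0, 0.0, 0.0] [-0.154, 0.112, 0.09]
[593.0, -370.0, 60.0, 90.0] -> [0.0, 0.0, 0.0] [-0.154, 0.112, 0.21]
```

>>> jog_arm:
  plan:
    - [[0,0,0],[-0.154,0.112,0.09],1]
    - [[0,0,0],[-0.154,0.112,0.09],1]
    - [[0,0,0],[-0.154,0.112,0.09],1]
    - [[0,0,0],[-0.154,0.112,0.09],1]
    - [[0,0,0],[-0.154,0.112,0.13],1]
    - [[0,0,0],[-0.154,0.112,0.17],1]
    - [[0,0,0],[-0.154,0.112,0.21],1]
    - [[0,0,0],[-0.154,0.112,0.21],1]

```text
time: 5.75
tool_pos: [588.4, -367.4, 51.7]
tcp_rot: [-179.4, -0.4, 90.0]
ft_force: [0.1, 0.6, -0.1]
finger_gap: 85.4
```

```bash
python3 p.py "593 -371 28 90"; python3 - <<'E'
from h import *
p,d=snapshot("scene"); cv2.imwrite("pics/s2.png",cv2.resize(p[100:260,170:390],None,fx=3,fy=3))
E
```

```text
t5.8 meas-cmd [-4.6  2.6 -8.3] F [ 0.1  0.6 -0.1] gap 85.4 j [-36.  31.  77.  -0.  72. -36.]
[593.0, -371.0, 28.0, 90.0] -> [0.0, 0.0, 0.0] [-0.001, 0.0, 0.032]
```

View pics/s2.png

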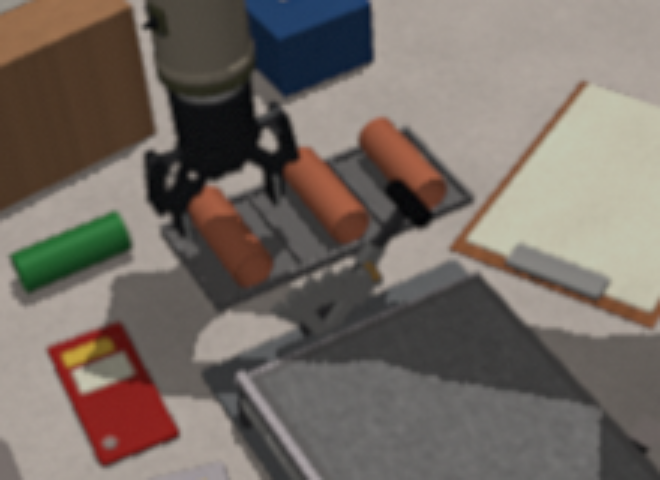

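>>> jog_arm:
  plan:
    - [[0,0,0],[-0.001,0,0.01],1]
    - [[0,0,0],[-0.001,0,0.02],1]
    - [[0,0,0],[-0.001,0,0.028],1]
    - [[0,0,0],[-0.001,0,0.032],1]
    - [[0,0,0],[-0.001,0,0.032],1]
    - [[0,0,0],[-0.001,0,0.032],-0.5]
    - [[0,0,0],[-0.001,0,0.032],-0.5]
    - [[0,0,0],[-0.001,0,0.032],-0.5]
    - [[0,0,0],[-0.001,0,0.032],-0.5]
    - [[0,0,0],[-0.001,0,0.032],-0.5]
    - [[0,0,0],[-0.001,0,0.032],-0.5]
  force: 50

```text
time: 7.18
tool_pos: [593.3, -371.7, 27.8]
tcp_rot: [179.9, 0.0, 90.0]
ft_force: [-0.3, 0.2, 5.9]
finger_gap: 40.5
```

```bash
python3 p.py "593 -371 210 90" "545 -109 210 90" "545 -109 120 90"
```

```text
t7.2 meas-cmd [ 0.3 -0.7 -0.2] F [-0.3  0.2  5.9] gap 40.5 j [-36.  33.  78.   0.  69. -36.]
[593.0, -371.0, 210.0, 90.0] -> [0.0, 0.0, 0.0] [0.0, 0.0, -0.182]
[545.0, -109.0, 210.0, 90.0] -> [0.0, 0.0, 0.0] [0.262, -0.048, -0.182]
[545.0, -109.0, 120.0, 90.0] -> [0.0, 0.0, 0.0] [0.262, -0.048, -0.092]
```

>>> jog_arm:
  plan:
    - [[0,0,0],[0,0,-0.03],-0.5]
    - [[0,0,0],[0,0,-0.08],-0.5]
    - [[0,0,0],[0,0,-0.13],-0.5]
    - [[0,0,0],[0,0,-0.182],-0.5]
    - [[0,0,0],[0.06,-0.011,-0.182],-0.5]
    - [[0,0,0],[0.12,-0.022,-0.182],-0.5]
    - [[0,0,0],[0.18,-0.033,-0.182],-0.5]
    - [[0,0,0],[0.23,-0.044,-0.182],-0.5]
    - [[0,0,0],[0.262,-0.048,-0.182],-0.5]
    - [[0,0,0],[0.262,-0.048,-0.15],-0.5]
    - [[0,0,0],[0.262,-0.048,-0.11],-0.5]
    - [[0,0,0],[0.262,-0.048,-0.092],-0.5]

```text
time: 8.68
tool_pos: [542.2, -108.6, 115.5]
tcp_rot: [-179.7, -0.1, 90.1]
ft_force: [-1.0, 0.2, -2.4]
finger_gap: 40.6
```

```bash
python3 p.py "545 -109 78 90"
```

```text
t8.7 meas-cmd [-2.8  0.4 -4.5] F [-1.   0.2 -2.4] gap 40.6 j [-17.   7. 101.  -0.  73. -17.]
[545.0, -109.0, 78.0, 90.0] -> [0.0, 0.0, 0.0] [0.0, 0.0, 0.042]
```

>>> jog_arm:
  plan:
    - [[0,0,0],[0,0,0.015],-0.5]
    - [[0,0,0],[0,0,0.03],-0.5]
    - [[0,0,0],[0,0,0.038],-0.5]
    - [[0,0,0],[0,0,0.042],-0.5]
    - [[0,0,0],[0,0,0.042],-0.5]
    - [[0,0,0],[0,0,0.042],-0.5]
    - [[0,0,0],[0,0,0.042],-0.5]

```text
time: 9.55
tool_pos: [545.0, -109.5, 77.7]
tcp_rot: [179.9, 0.0, 90.0]
ft_force: [1.2, 0.2, -3.1]
finger_gap: 41.1
```

```bash
python3 p.py "545 -109 77 90" "545 -109 210 90"
```

```text
t9.6 meas-cmd [ 0.  -0.5 -0.3] F [ 1.2  0.2 -3.1] gap 41.1 j [-17.   9. 102.  -0.  69. -17.]
[545.0, -109.0, 77.0, 90.0] -> [0.0, 0.0, 0.0] [0.0, 0.0, 0.001]
[545.0, -109.0, 210.0, 90.0] -> [0.0, 0.0, 0.0] [0.0, 0.0, -0.132]
```

>>> jog_arm:
  plan:
    - [[0,0,0],[0,0,0.002],-0.5]
    - [[0,0,0],[0,0,0.002],-0.5]
    - [[0,0,0],[0,0,0.002],1]
    - [[0,0,0],[0,0,0.002],1]
    - [[0,0,0],[0,0,0.002],1]
    - [[0,0,0],[0,0,0.002],1]
    - [[0,0,0],[0,0,-0.03],1]
    - [[0,0,0],[0,0,-0.08],1]
    - [[0,0,0],[0,0,-0.132],1]
    - [[0,0,0],[0,0,-0.132],1]

```text
time: 10.8
tool_pos: [547.7, -110.3, 215.1]
tcp_rot: [179.4, 0.2, 90.0]
ft_force: [0.8, 0.4, -0.8]
finger_gap: 85.6
```

```bash
python3 p.py "485 -372 210 90" "485 -372 60 90" "485 -372 28 90"; python3 - <<'E'
from h import *
p,d=snapshot("scene"); cv2.imwrite("pics/s3.png",p)
E
```

```text
t10.8 meas-cmd [ 2.7 -1.3  5.1] F [ 0.8  0.4 -0.8] gap 85.6 j [-17.   2.  95.  -0.  83. -17.]
[485.0, -372.0, 210.0, 90.0] -> [0.0, 0.0, 0.0] [-0.263, -0.06, 0.0]
[485.0, -372.0, 60.0, 90.0] -> [0.0, 0.0, 0.0] [-0.263, -0.06, 0.15]
[485.0, -372.0, 28.0, 90.0] -> [0.0, 0.0, 0.0] [-0.263, -0.06, 0.182]
```

View pics/s3.png

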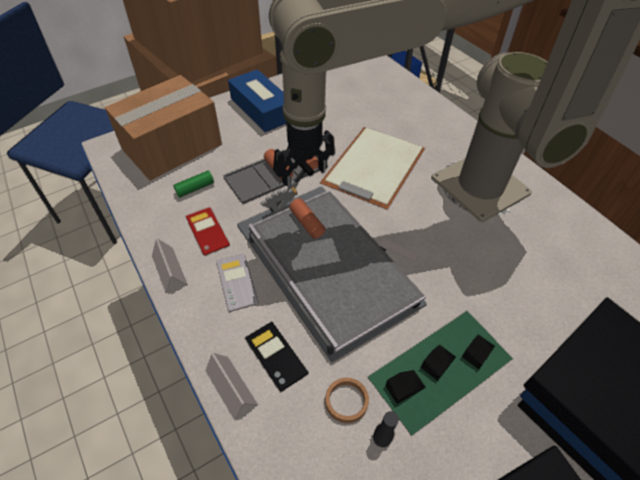

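>>> jog_arm:
  plan:
    - [[0,0,0],[-0.06,-0.014,0],1]
    - [[0,0,0],[-0.12,-0.028,0],1]
    - [[0,0,0],[-0.18,-0.042,0],1]
    - [[0,0,0],[-0.24,-0.055,0],1]
    - [[0,0,0],[-0.263,-0.06,0.03],1]
    - [[0,0,0],[-0.263,-0.06,0.08],1]
    - [[0,0,0],[-0.263,-0.06,0.12],1]
    - [[0,0,0],[-0.263,-0.06,0.15],1]
    - [[0,0,0],[-0.263,-0.06,0.165],1]
    - [[0,0,0],[-0.263,-0.06,0.175],1]
    - [[0,0,0],[-0.263,-0.06,0.182],1]
    - [[0,0,0],[-0.263,-0.06,0.182],1]

```text
time: 12.35
tool_pos: [485.1, -372.6, 27.4]
tcp_rot: [180.0, 0.0, 90.0]
ft_force: [-0.5, 0.6, -0.1]
finger_gap: 85.2
```

>>> jog_arm:
  plan:
    - [[0,0,0],[0,0,0],1]
    - [[0,0,0],[0,0,0],-0.5]
    - [[0,0,0],[0,0,0],-0.5]
    - [[0,0,0],[0,0,0],-0.5]
    - [[0,0,0],[0,0,0],-0.5]
    - [[0,0,0],[0,0,0],-0.5]
    - [[0,0,0],[0,0,0],-0.5]
  force: 50

```text
time: 13.22
tool_pos: [485.0, -372.7, 27.7]
tcp_rot: [180.0, 0.0, 90.0]
ft_force: [-2.5, 0.9, 6.2]
finger_gap: 40.6
```

```bash
python3 p.py "485 -372 210 90" "545 21 210 90" "545 21 120 90"
```

```text
t13.2 meas-cmd [ 0.  -0.7 -0.3] F [-2.5  0.9  6.2] gap 40.6 j [-42.  21.  94.  -0.  65. -42.]
[485.0, -372.0, 210.0, 90.0] -> [0.0, 0.0, 0.0] [0.0, 0.0, -0.182]
[545.0, 21.0, 210.0, 90.0] -> [0.0, 0.0, 0.0] [0.393, 0.06, -0.182]
[545.0, 21.0, 120.0, 90.0] -> [0.0, 0.0, 0.0] [0.393, 0.06, -0.092]
```

>>> jog_arm:
  plan:
    - [[0,0,0],[0,0,-0.03],-0.5]
    - [[0,0,0],[0,0,-0.08],-0.5]
    - [[0,0,0],[0,0,-0.13],-0.5]
    - [[0,0,0],[0,0,-0.182],-0.5]
    - [[0,0,0],[0.06,0.009,-0.182],-0.5]
    - [[0,0,0],[0.12,0.018,-0.182],-0.5]
    - [[0,0,0],[0.18,0.027,-0.182],-0.5]
    - [[0,0,0],[0.24,0.036,-0.182],-0.5]
    - [[0,0,0],[0.3,0.046,-0.182],-0.5]
    - [[0,0,0],[0.35,0.055,-0.182],-0.5]
    - [[0,0,0],[0.385,0.06,-0.182],-0.5]
    - [[0,0,0],[0.393,0.06,-0.182],-0.5]

```text
time: 14.72
tool_pos: [544.2, 22.9, 208.3]
tcp_rot: [-179.9, -0.0, 90.2]
ft_force: [-0.3, -1.1, -2.6]
finger_gap: 40.5
```

```bash
python3 sync.py "545 21 210 90"; python3 p.py "545 21 78 90"
```

```text
t14.7 meas-cmd [-0.8  1.9 -1.7] F [-0.3 -1.1 -2.6] gap 40.5 j [-3.  0. 97.  0. 83. -3.]
[545.0, 21.0, 78.0, 90.0] -> [0.0, 0.0, 0.0] [0.0, 0.0, 0.132]
```

>>> jog_arm:
  plan:
    - [[0,0,0],[0,0,0.04],-0.5]
    - [[0,0,0],[0,0,0.08],-0.5]
    - [[0,0,0],[0,0,0.105],-0.5]
    - [[0,0,0],[0,0,0.12],-0.5]
    - [[0,0,0],[0,0,0.128],-0.5]
    - [[0,0,0],[0,0,0.132],-0.5]
    - [[0,0,0],[0,0,0.134],-0.5]
    - [[0,0,0],[0,0,0.134],-0.5]
    - [[0,0,0],[0,0,0.134],-0.5]

```text
time: 15.85
tool_pos: [545.0, 20.6, 75.7]
tcp_rot: [179.9, 0.0, 90.0]
ft_force: [-0.0, -0.2, -1.6]
finger_gap: 40.4
```

>>> jog_arm:
  plan:
    - [[0,0,0],[0,0,0],1]
    - [[0,0,0],[0,0,0],1]
    - [[0,0,0],[0,0,0],1]
    - [[0,0,0],[0,0,0],1]
    - [[0,0,0],[0,0,-0.03],1]
    - [[0,0,0],[0,0,-0.08],1]
    - [[0,0,0],[0,0,-0.134],1]
    - [[0,0,0],[0,0,-0.134],1]

```text
time: 16.85
tool_pos: [547.8, 20.4, 215.3]
tcp_rot: [179.4, 0.0, 90.0]
ft_force: [0.0, 0.1, -0.3]
finger_gap: 85.5
```

```bash
python3 sync.py "545 21 210 90"; python3 p.py "396 -372 210 90" "396 -372 60 90" "396 -372 28 90"
```

```text
t16.9 meas-cmd [ 2.8 -0.6  5.3] F [ 0.   0.1 -0.3] gap 85.5 j [-3. -0. 97. -0. 83. -3.]
[396.0, -372.0, 210.0, 90.0] -> [0.0, 0.0, 0.0] [-0.393, -0.149, 0.0]
[396.0, -372.0, 60.0, 90.0] -> [0.0, 0.0, 0.0] [-0.393, -0.149, 0.15]
[396.0, -372.0, 28.0, 90.0] -> [0.0, 0.0, 0.0] [-0.393, -0.149, 0.182]
```

>>> jog_arm:
  plan:
    - [[0,0,0],[-0.055,-0.021,0],1]
    - [[0,0,0],[-0.11,-0.042,0],1]
    - [[0,0,0],[-0.165,-0.063,0],1]
    - [[0,0,0],[-0.22,-0.084,0],1]
    - [[0,0,0],[-0.275,-0.105,0],1]
    - [[0,0,0],[-0.33,-0.126,0],1]
    - [[0,0,0],[-0.38,-0.145,0],1]
    - [[0,0,0],[-0.393,-0.149,0.02],1]
    - [[0,0,0],[-0.393,-0.149,0.06],1]
    - [[0,0,0],[-0.393,-0.149,0.1],1]
    - [[0,0,0],[-0.393,-0.149,0.13],1]
    - [[0,0,0],[-0.393,-0.149,0.15],1]

```text
time: 18.35
tool_pos: [394.8, -370.0, 55.4]
tcp_rot: [-179.8, -0.2, 90.1]
ft_force: [-0.3, -0.5, 0.1]
finger_gap: 85.3
```

>>> jog_arm:
  plan:
    - [[0,0,0],[0,0,0.015],1]
    - [[0,0,0],[0,0,0.025],1]
    - [[0,0,0],[0,0,0.032],1]
    - [[0,0,0],[0,0,0.032],1]
    - [[0,0,0],[0,0,0.032],1]
    - [[0,0,0],[0,0,0.032],-0.5]
    - [[0,0,0],[0,0,0.032],-0.5]
    - [[0,0,0],[0,0,0.032],-0.5]
    - [[0,0,0],[0,0,0.032],-0.5]
    - [[0,0,0],[0,0,0.032],-0.5]
    - [[0,0,0],[0,0,0.032],-0.5]
  force: 50

```text
time: 19.73
tool_pos: [396.1, -372.7, 27.6]
tcp_rot: [180.0, 0.0, 90.0]
ft_force: [-1.6, 2.8, 4.6]
finger_gap: 40.5
```

```bash
python3 p.py "396 -372 210 90" "545 151 210 90"
```

```text
t19.7 meas-cmd [ 0.1 -0.7 -0.4] F [-1.6  2.8  4.6] gap 40.5 j [-49.  12. 105.   0.  63. -49.]
[396.0, -372.0, 210.0, 90.0] -> [0.0, 0.0, 0.0] [0.0, 0.0, -0.182]
[545.0, 151.0, 210.0, 90.0] -> [0.0, 0.0, 0.0] [0.523, 0.149, -0.182]
```

>>> jog_arm:
  plan:
    - [[0,0,0],[0,0,-0.03],-0.5]
    - [[0,0,0],[0,0,-0.08],-0.5]
    - [[0,0,0],[0,0,-0.13],-0.5]
    - [[0,0,0],[0,0,-0.182],-0.5]
    - [[0,0,0],[0.055,0.016,-0.182],-0.5]
    - [[0,0,0],[0.11,0.031,-0.182],-0.5]
    - [[0,0,0],[0.165,0.047,-0.182],-0.5]
    - [[0,0,0],[0.22,0.063,-0.182],-0.5]
    - [[0,0,0],[0.275,0.078,-0.182],-0.5]
    - [[0,0,0],[0.33,0.094,-0.182],-0.5]
    - [[0,0,0],[0.385,0.11,-0.182],-0.5]
    - [[0,0,0],[0.423,0.121,-0.182],-0.5]

```text
time: 21.22
tool_pos: [516.3, 53.0, 208.3]
tcp_rot: [-179.9, -0.0, 90.1]
ft_force: [0.1, -1.0, -1.7]
finger_gap: 40.7
```

>>> jog_arm:
  plan:
    - [[0,0,0],[0.05,0.014,0],-0.5]
    - [[0,0,0],[0.09,0.025,0],-0.5]
    - [[0,0,0],[0.1,0.028,0.02],-0.5]
    - [[0,0,0],[0.1,0.028,0.06],-0.5]
    - [[0,0,0],[0.1,0.028,0.09],-0.5]
    - [[0,0,0],[0.1,0.028,0.11],-0.5]
    - [[0,0,0],[0.1,0.028,0.122],-0.5]
    - [[0,0,0],[0.1,0.028,0.13],-0.5]
    - [[0,0,0],[0.1,0.028,0.134],-0.5]
    - [[0,0,0],[0.1,0.028,0.134],-0.5]
    - [[0,0,0],[0.1,0.028,0.134],-0.5]

```text
time: 22.6
tool_pos: [545.0, 150.7, 75.8]
tcp_rot: [179.9, -0.0, 90.0]
ft_force: [-0.1, -0.6, -3.7]
finger_gap: 40.3
```

```bash
python3 sync.py "545 151 76 90"; python3 p.py
```

```text
t22.6 meas-cmd [ 0.  -0.3 -0.2] F [-0.1 -0.6 -3.7] gap 40.3 j [ 10.  11. 100.   0.  69.  10.]
```

>>> jog_arm:
  plan:
    - [[0,0,0],[0,0,0.001],-0.5]
    - [[0,0,0],[0,0,0.001],1]
    - [[0,0,0],[0,0,0.001],1]
    - [[0,0,0],[0,0,0.001],1]
    - [[0,0,0],[0,0,0.001],1]
    - [[0,0,0],[0,0,-0.03],1]
    - [[0,0,0],[0,0,-0.08],1]
    - [[0,0,0],[0,0,-0.134],1]
    - [[0,0,0],[-0.06,-0.045,-0.154],1]
    - [[0,0,0],[-0.12,-0.08,-0.154],1]
    - [[0,0,0],[-0.18,-0.1,-0.154],1]
    - [[0,0,0],[-0.18,-0.1,-0.154],1]

```text
time: 24.1
tool_pos: [443.5, -31.9, 229.4]
tcp_rot: [180.0, 0.0, 89.9]
ft_force: [0.8, 0.8, 0.0]
finger_gap: 85.5
```

```bash
python3 sync.py "445 -29 230 90"; python3 p.py; python3 - <<'E'
from h import *
for n in ("scene","top"):
    p,d=snapshot(n); cv2.imwrite(f"pics/{n}4.png",p); np.save(f"/tmp/{n}4.npy",d)
E
```

```text
t24.1 meas-cmd [-1.5 -2.9 -0.6] F [0.8 0.8 0. ] gap 85.5 j [-11. -17. 110.  -0.  87. -11.]
```

View pics/top4.png

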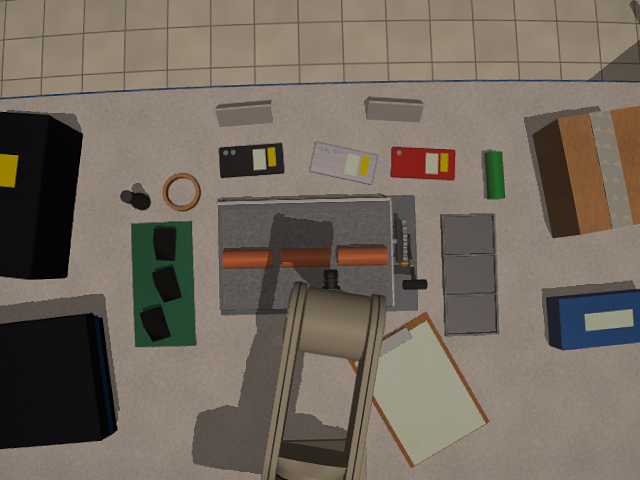

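View pics/scene4.png

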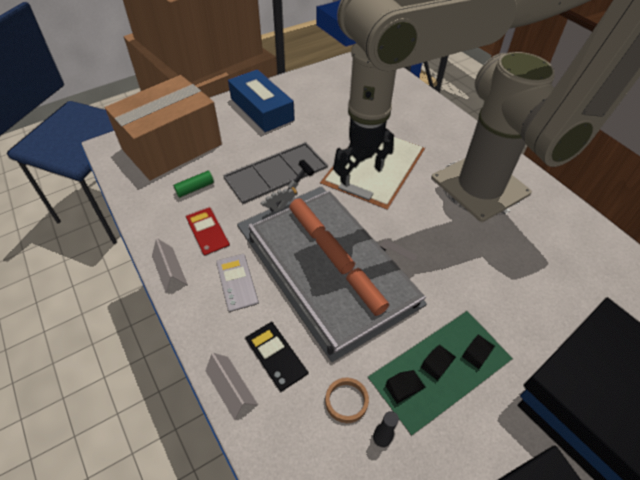

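```bash
cat > pipes.py <<'E'
import sys; from h import *
def run(tag):
  for n in ("top","scene"):
    a=cv2.imread(f"pics/{n}{tag}.png"); hsv=cv2.cvtColor(a,cv2.COLOR_BGR2HSV); C=cloud(n,np.load(f"/tmp/{n}{tag}.npy"))
    m=cv2.inRange(hsv,(2,100,30),(16,255,255))>0
    m&=(C[...,0]>430)&(C[...,0]<670)&(C[...,1]>-185)&(C[...,1]<225)&(C[...,2]>60)
    k,l,st,c=cv2.connectedComponentsWithStats(m.astype(np.uint8))
    for i in range(1,k):
        if st[i,4]>80:
            P=C[l==i]; t=P[P[:,2]>P[:,2].max()-12]; r=cv2.minAreaRect(P[:,:2].astype(np.float32))
            # line fit of ridge
            s=np.polyfit(P[:,1],P[:,0],1)
            print(n,c[i].round(0),"x %.1f zmax %.1f y %.1f..%.1f mid %.1f slope %.1fdeg"%(np.median(t[:,0]),np.percentile(P[:,2],97),*np.percentile(P[:,1],[1,99]),np.percentile(P[:,1],[1,99]).mean(),np.degrees(np.arctan(s[0]))))
if __name__=="__main__": run(sys.argv[1])
E
python3 pipes.py 4
```

```text
top [362. 256.] x 544.7 zmax 97.9 y -161.0..-53.4 mid -107.2 slope 0.7deg
top [305. 257.] x 544.5 zmax 97.8 y -33.3..74.0 mid 20.4 slope 0.5deg
top [247. 259.] x 544.3 zmax 97.5 y 96.3..205.8 mid 151.0 slope 0.8deg
scene [321. 235.] x 547.6 zmax 96.2 y -158.3..75.8 mid -41.2 slope -0.3deg
scene [366. 290.] x 547.9 zmax 96.2 y 100.3..208.2 mid 154.3 slope -0.7deg
```

```bash
python3 p.py "593.5 356.5 200 178.3" "593.5 356.5 60 178.3"
```

```text
t24.2 meas-cmd [-1.  -2.4 -0.6] F [-0.   1.  -0.7] gap 85.1 j [-11. -17. 110.  -0.  87. -10.]
[593.5, 356.5, 200.0, 178.3] -> [0.0, 0.0, -88.3] [0.386, 0.148, 0.03]
[593.5, 356.5, 60.0, 178.3] -> [0.0, 0.0, -88.3] [0.386, 0.148, 0.17]
```

>>> jog_arm:
  plan:
    - [[0,0,-10],[0.045,0.017,0.01],1]
    - [[0,0,-20],[0.09,0.034,0.02],1]
    - [[0,0,-30],[0.135,0.051,0.03],1]
    - [[0,0,-40],[0.18,0.068,0.03],1]
    - [[0,0,-50],[0.225,0.085,0.03],1]
    - [[0,0,-60],[0.27,0.102,0.03],1]
    - [[0,0,-70],[0.315,0.119,0.03],1]
    - [[0,0,-80],[0.36,0.136,0.03],1]
    - [[0,0,-88.3],[0.386,0.148,0.03],1]
    - [[0,0,-88.3],[0.386,0.148,0.06],1]
    - [[0,0,-88.3],[0.386,0.148,0.1],1]
    - [[0,0,-88.3],[0.386,0.148,0.12],1]

```text
time: 25.7
tool_pos: [590.3, 357.2, 105.4]
tcp_rot: [-179.9, -0.2, 178.4]
ft_force: [-0.0, -0.8, 0.7]
finger_gap: 85.3
```

>>> jog_arm:
  plan:
    - [[0,0,0],[0,0,0.02],1]
    - [[0,0,0],[0,0,0.04],1]
    - [[0,0,0],[0,0,0.05],1]
    - [[0,0,0],[0,0,0.05],1]
    - [[0,0,0],[0,0,0.05],1]

```text
time: 26.32
tool_pos: [593.1, 356.9, 60.3]
tcp_rot: [179.9, 0.1, 178.3]
ft_force: [-0.1, -0.5, -0.6]
finger_gap: 85.1
```

```bash
python3 p.py; python3 - <<'E'
from h import *
p,d=snapshot("scene"); cv2.imwrite("pics/s5.png",cv2.resize(p[250:450,330:530],None,fx=3,fy=3,interpolation=cv2.INTER_CUBIC))
E
```

```text
t26.3 meas-cmd [ 0.1 -0.1  0.3] F [-0.1 -0.5 -0.6] gap 85.1 j [ 27.  30.  78.   0.  72. -62.]
```

View pics/s5.png

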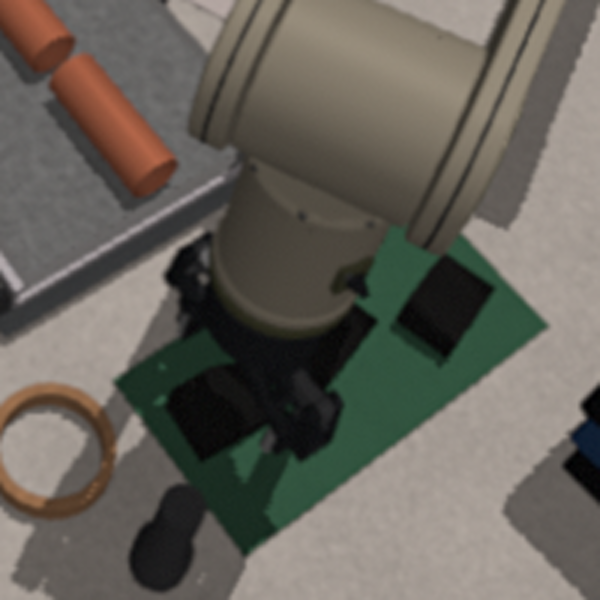

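>>> jog_arm:
  plan:
    - [[0,0,0],[0,0,0.01],1]
    - [[0,0,0],[0,0,0.02],1]
    - [[0,0,0],[0,0,0.03],1]
    - [[0,0,0],[0,0,0.036],1]
    - [[0,0,0],[0,0,0.036],1]
    - [[0,0,0],[0,0,0.036],-0.5]
    - [[0,0,0],[0,0,0.036],-0.5]
    - [[0,0,0],[0,0,0.036],-0.5]
    - [[0,0,0],[0,0,0.036],-0.5]
    - [[0,0,0],[0,0,0.036],-0.5]
    - [[0,0,0],[0,0,0.036],-0.5]
  force: 40

```text
time: 27.75
tool_pos: [592.9, 356.8, 24.0]
tcp_rot: [180.0, 0.1, 178.3]
ft_force: [1.2, -0.9, 6.0]
finger_gap: 45.7
```

```bash
python3 sync.py "593 357 24 178.3"; python3 p.py "593 357 190 178.3" "625 151.5 190 179.7" "625 151.5 120 179.7"
```

```text
t27.8 meas-cmd [-0.1 -0.2 -0. ] F [ 1.2 -0.9  6. ] gap 45.7 j [ 27.  32.  79.  -0.  69. -62.]
[593.0, 357.0, 190.0, 178.3] -> [0.0, 0.0, 0.0] [0.0, 0.0, -0.166]
[625.0, 151.5, 190.0, 179.7] -> [0.0, 0.0, -1.4] [-0.038, -0.204, -0.166]
[625.0, 151.5, 120.0, 179.7] -> [0.0, 0.0, -1.4] [-0.038, -0.204, -0.096]
```

>>> jog_arm:
  plan:
    - [[0,0,0],[0,0,-0.03],-0.5]
    - [[0,0,0],[0,0,-0.08],-0.5]
    - [[0,0,0],[0,0,-0.13],-0.5]
    - [[0,0,0],[0,0,-0.166],-0.5]
    - [[0,0,0],[-0.01,-0.055,-0.166],-0.5]
    - [[0,0,0],[-0.02,-0.11,-0.166],-0.5]
    - [[0,0,-1.4],[-0.03,-0.165,-0.166],-0.5]
    - [[0,0,-1.4],[-0.038,-0.204,-0.166],-0.5]
    - [[0,0,-1.4],[-0.038,-0.204,-0.14],-0.5]
    - [[0,0,-1.4],[-0.038,-0.204,-0.11],-0.5]
    - [[0,0,-1.4],[-0.038,-0.204,-0.096],-0.5]
    - [[0,0,-1.4],[-0.038,-0.204,-0.096],-0.5]

```text
time: 29.25
tool_pos: [623.2, 151.6, 117.4]
tcp_rot: [-180.0, -0.2, 179.7]
ft_force: [0.5, 0.1, -1.3]
finger_gap: 45.3
```

```bash
python3 p.py "623 151.5 74 179.7" "600 151.5 74 179.7"
```

```text
t29.2 meas-cmd [-1.7 -0.4 -2.6] F [ 0.5  0.1 -1.3] gap 45.3 j [  9.  19.  86.   0.  75. -81.]
[623.0, 151.5, 74.0, 179.7] -> [0.0, 0.0, 0.0] [0.002, 0.0, 0.046]
[600.0, 151.5, 74.0, 179.7] -> [0.0, 0.0, 0.0] [0.025, -0.001, 0.046]
```

>>> jog_arm:
  plan:
    - [[0,0,0],[0.002,0,0.02],-0.5]
    - [[0,0,0],[0.002,0,0.035],-0.5]
    - [[0,0,0],[0.002,0,0.042],-0.5]
    - [[0,0,0],[0.002,0,0.046],-0.5]
    - [[0,0,0],[0.002,0,0.046],-0.5]
    - [[0,0,0],[0.008,0,0.046],-0.5]
    - [[0,0,0],[0.014,0,0.046],-0.5]
    - [[0,0,0],[0.017,0,0.046],-0.5]
    - [[0,0,0],[0.017,0,0.046],-0.5]

```text
time: 30.38
tool_pos: [607.1, 151.7, 73.1]
tcp_rot: [180.0, -0.0, 179.7]
ft_force: [0.3, 0.8, -1.9]
finger_gap: 45.4
```

```bash
python3 sync.py "608 151.5 74 179.7"; python3 p.py; python3 - <<'E'
from h import *
p,d=snapshot("scene"); cv2.imwrite("pics/s6.png",cv2.resize(p[200:380,230:430],None,fx=4,fy=3.3,interpolation=cv2.INTER_CUBIC))
E
```

```text
t30.4 meas-cmd [-0.9  0.2 -0.9] F [ 0.3  0.8 -1.9] gap 45.4 j [  9.  20.  90.   0.  70. -80.]
```

View pics/s6.png

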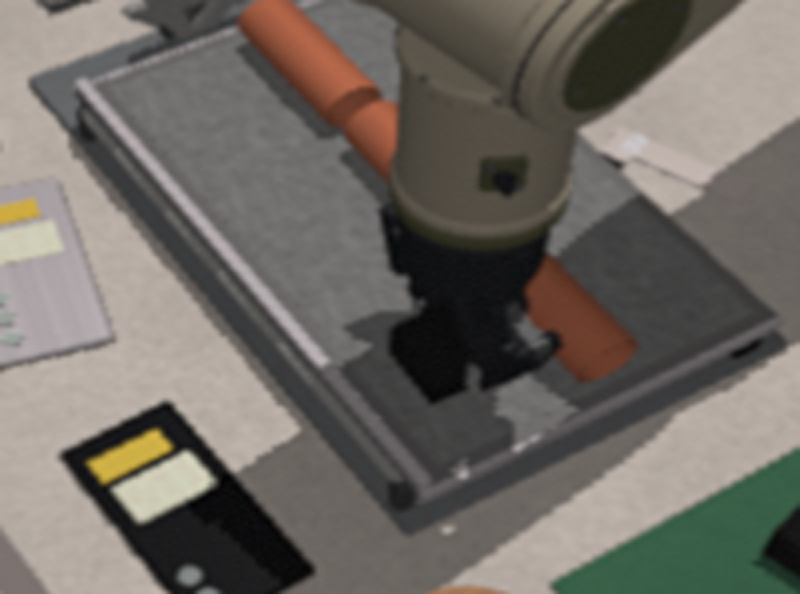

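>>> jog_arm:
  plan:
    - [[0,0,0],[0.003,0,0],-0.5]
    - [[0,0,0],[0.006,0,0],-0.5]
    - [[0,0,0],[0.008,0,0],-0.5]
    - [[0,0,0],[0.008,0,0],-0.5]
    - [[0,0,0],[0.008,0,0],-0.5]
    - [[0,0,0],[0.008,0,0],0.4]
    - [[0,0,0],[0.008,0,0],0.4]
    - [[0,0,0],[0.008,0,0],0.4]
    - [[0,0,0],[0.008,0,-0.02],0.6]
    - [[0,0,0],[0.008,0,-0.07],1]
    - [[0,0,0],[0.008,0,-0.12],1]
    - [[0,0,0],[0.008,0,-0.14],1]

```text
time: 31.92
tool_pos: [601.5, 152.1, 219.2]
tcp_rot: [179.9, 0.4, 179.7]
ft_force: [0.7, 0.1, 0.4]
finger_gap: 85.7
```

```bash
python3 sync.py "600 151.5 214 179.7"; python3 p.py "400 100 214 179.7"
```

```text
t31.9 meas-cmd [1.5 0.6 5.2] F [0.7 0.1 0.4] gap 85.7 j [  9.  11.  84.   0.  84. -80.]
[400.0, 100.0, 214.0, 179.7] -> [0.0, 0.0, 0.0] [0.2, -0.053, 0.0]
```

>>> jog_arm:
  plan:
    - [[0,0,0],[0.05,-0.013,0],1]
    - [[0,0,0],[0.1,-0.026,0],1]
    - [[0,0,0],[0.15,-0.04,0],1]
    - [[0,0,0],[0.19,-0.05,0],1]
    - [[0,0,0],[0.2,-0.053,0],1]
    - [[0,0,0],[0.2,-0.053,0],1]

```text
time: 32.67
tool_pos: [399.4, 99.6, 213.7]
tcp_rot: [180.0, 0.1, 179.7]
ft_force: [0.6, 0.2, 1.0]
finger_gap: 85.6
```

```bash
cat > look.py <<'E'
import sys; from h import *
tag=sys.argv[1]; g=lambda x:np.clip(255*(x/255.)**0.5*1.2,0,255).astype(np.uint8)
for n in ("scene","top"):
    p,d=snapshot(n); cv2.imwrite(f"pics/{n}{tag}.png",p); np.save(f"/tmp/{n}{tag}.npy",d); 
    C=cloud(n,d); I=p
    m=(C[...,2]>10)&(C[...,2]<120)&(I.max(2)<60)&(C[...,0]>330)&(C[...,0]<675)&(C[...,1]>-185)&(C[...,1]<450)
    onb=(C[...,1]<222)&(C[...,2]>60)&(C[...,2]<105)&(C[...,0]>560); onm=(C[...,1]>285)&(C[...,2]<60)
    for nm,mm,zt,zb in (("board",onb,52,62),("mat",onm,3,13)):
        M=cv2.morphologyEx((m&mm).astype(np.uint8),cv2.MORPH_OPEN,np.ones((3,3)))
        k,l,st,c=cv2.connectedComponentsWithStats(M)
        for i in range(1,k):
            if st[i,4]<150: continue
            Q=C[l==i]; top=Q[(Q[:,2]>zt+32)&(Q[:,2]<zt+44)]
            if len(top)<60: continue
            r=cv2.minAreaRect(top[:,:2].astype(np.float32)); a=r[2] if r[2]<45 else r[2]-90
            cc=np.array(r[0])-19.5*np.array([np.cos(np.radians(a)),np.sin(np.radians(a))])
            print(n,nm,"px",c[i].round(0),"topc",np.round(r[0],1),np.round(r[1],0),"yaw %.1f"%a,"origin",cc.round(1))
v=g(np.vstack([cv2.imread(f"pics/scene{tag}.png")[180:400,180:540]])); cv2.imwrite(f"pics/v{tag}.png",cv2.resize(v,None,fx=2.2,fy=2.2,interpolation=cv2.INTER_CUBIC))
E
python3 look.py 7; python3 pipes.py 7
```

```text
scene board px [346. 303.] topc [610.1 152.9] [47. 40.] yaw -1.6 origin [590.7 153.5]
scene mat px [478. 351.] topc [412.9 390.9] [41. 45.] yaw 14.8 origin [394. 386.]
scene mat px [437. 362.] topc [506.8 360.3] [41. 46.] yaw 13.1 origin [487.8 355.9]
top board px [247. 235.] topc [605.7 149.8] [46. 48.] yaw -2.1 origin [586.2 150.5]
top mat px [166. 282.] topc [502.6 357.4] [45. 49.] yaw 14.6 origin [483.7 352.5]
top mat px [154. 322.] topc [409.2 387.9] [44. 47.] yaw 17.1 origin [390.6 382.2]
top [362. 256.] x 544.7 zmax 97.6 y -161.1..-53.4 mid -107.3 slope 0.7deg
top [305. 257.] x 543.8 zmax 97.2 y -33.2..74.2 mid 20.5 slope 0.6deg
top [247. 259.] x 544.6 zmax 97.8 y 96.3..206.0 mid 151.1 slope 0.7deg
scene [321. 235.] x 547.2 zmax 96.1 y -157.4..75.9 mid -40.7 slope -0.3deg
scene [367. 290.] x 548.1 zmax 96.3 y 101.3..208.7 mid 155.0 slope -1.4deg
```

View pics/v7.png

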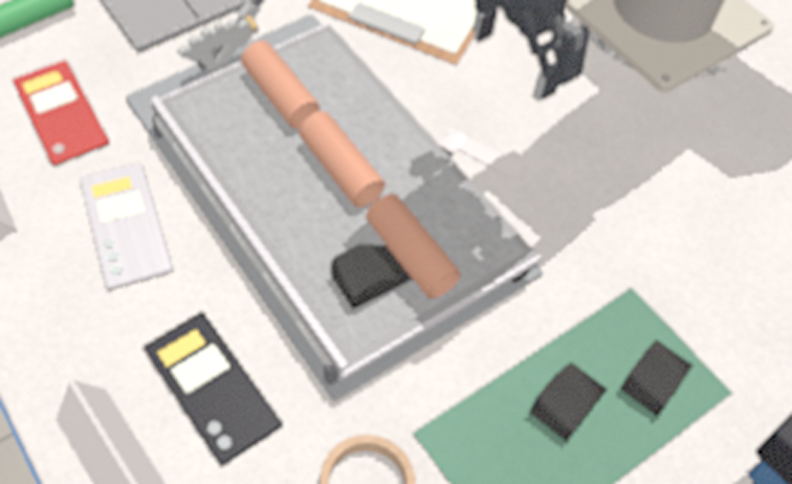

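View pics/top7.png

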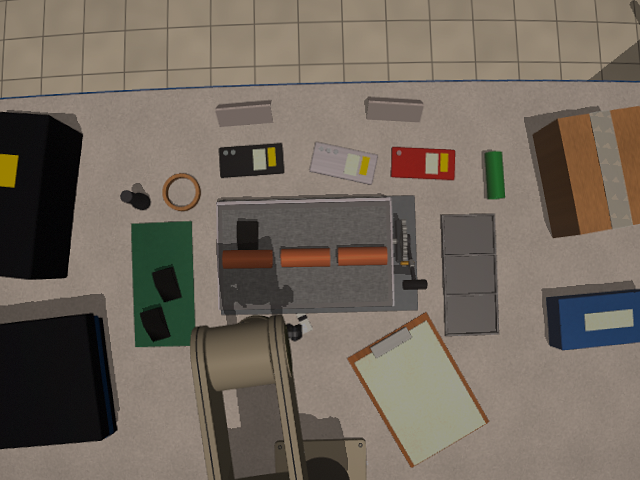

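```bash
cat > heel.py <<'E'
import sys; from h import *
tag,yc=sys.argv[1],[float(v) for v in sys.argv[2:]]
a=cv2.imread(f"pics/top{tag}.png"); gray=a.max(2).astype(float)
hsv=cv2.cvtColor(a,cv2.COLOR_BGR2HSV)
for y in yc:
    for dy in (-12,0,12):
        # sample along world x at z=88 (heel top edge), find edge by subpixel
        xs=np.arange(595,660,.25); px=proj("top",[[x,y+dy,88] for x in xs]).astype(np.float32)
        v=cv2.remap(gray.astype(np.float32),px[:,0].copy(),px[:,1].copy(),cv2.INTER_LINEAR).ravel()
        g=np.gradient(cv2.GaussianBlur(v.reshape(1,-1),(0,0),4).ravel()); i=np.argmax(g)
        # pipe: red-blue contrast along x at z=73
        xs2=np.arange(500,600,.25); px=proj("top",[[x,y+dy*3,73] for x in xs2]).astype(np.float32)
        rb=a[...,2].astype(np.float32)-a[...,0]; w=cv2.remap(rb,px[:,0].copy(),px[:,1].copy(),cv2.INTER_LINEAR).ravel()
        gg=np.gradient(cv2.GaussianBlur(w.reshape(1,-1),(0,0),4).ravel()); e0,e1=xs2[np.argmax(gg)],xs2[np.argmin(gg)]
        # near tangent visible edge on far/near side: correct plane->axis using view slope
        print("y",y+dy,"heel x %.1f"%xs[i],"pipe edges %.1f %.1f mid %.1f"%(e0,e1,(e0+e1)/2))
E
python3 heel.py 7 151
```

```text
y 139.0 heel x 634.5 pipe edges 523.5 564.5 mid 544.0
y 151.0 heel x 634.8 pipe edges 524.0 565.2 mid 544.6
y 163.0 heel x 637.2 pipe edges 524.2 566.2 mid 545.2
```

```bash
python3 - <<'E'
from h import *
a=cv2.imread("pics/top7.png")[205:280,215:300]; a=np.clip(255*(a/255.)**0.5*1.2,0,255).astype(np.uint8)
cv2.imwrite("pics/c7.png",cv2.resize(a,None,fx=8,fy=8,interpolation=cv2.INTER_NEAREST))
p=cv2.imread("pics/top7.png").max(2)
print(p[212:262,247])
print(proj("top",[[x,151,88] for x in (620,625,630,635)]).round(1).tolist())
E
```

```text
[88 85 88 91 95 94 95 59 59 33 27 27 28 27 28 26 26 26 27 25 24 26 25 26
 25 24 26 25 25 24 25 20 19 19 19 19 18 13 70 74 77 82 84 85 88 92 97 97
 93 90]
[[246.2, 225.0], [246.2, 222.8], [246.1, 220.6], [246.1, 218.4]]
```

View pics/c7.png

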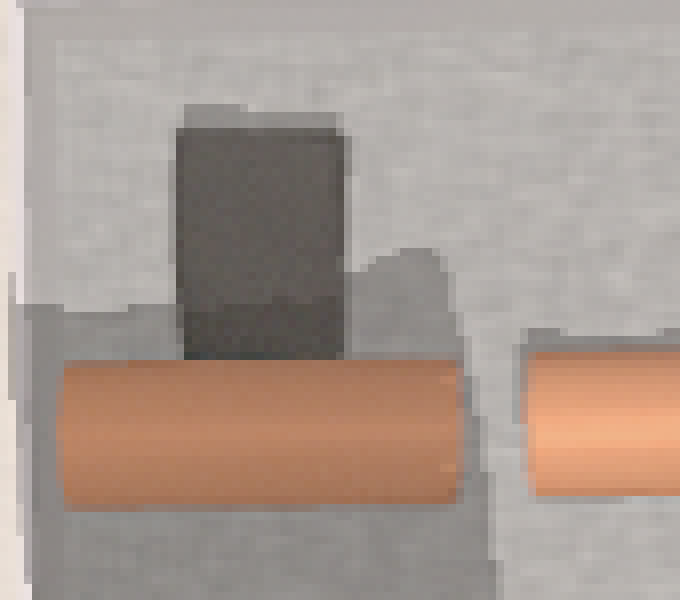

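```bash
sed -i 's/g=np.gradient(cv2.GaussianBlur(v.reshape(1,-1),(0,0),4).ravel()); i=np.argmax(g)/i=np.argmax(v>45)/' heel.py; python3 heel.py 7 151; python3 p.py "602 151.5 214 179.7" "602 151.5 74 179.7" "597 151.5 74 179.7"
```

```text
y 139.0 heel x 630.0 pipe edges 523.5 564.5 mid 544.0
y 151.0 heel x 630.2 pipe edges 524.0 565.2 mid 544.6
y 163.0 heel x 630.8 pipe edges 524.2 566.2 mid 545.2
t32.8 meas-cmd [ 0.4  0.2 -0.5] F [ 0.3  0.4 -0.4] gap 85.5 j [  7. -22. 116.   0.  86. -83.]
[602.0, 151.5, 214.0, 179.7] -> [0.0, 0.0, 0.0] [-0.202, 0.053, 0.0]
[602.0, 151.5, 74.0, 179.7] -> [0.0, 0.0, 0.0] [-0.202, 0.053, 0.14]
[597.0, 151.5, 74.0, 179.7] -> [0.0, 0.0, 0.0] [-0.197, 0.053, 0.14]
```

>>> jog_arm:
  plan:
    - [[0,0,0],[-0.05,0.013,0],1]
    - [[0,0,0],[-0.1,0.026,0],1]
    - [[0,0,0],[-0.15,0.04,0],1]
    - [[0,0,0],[-0.19,0.05,0],1]
    - [[0,0,0],[-0.202,0.053,0],1]
    - [[0,0,0],[-0.202,0.053,0.04],0.7]
    - [[0,0,0],[-0.202,0.053,0.09],0.7]
    - [[0,0,0],[-0.202,0.053,0.115],0.7]
    - [[0,0,0],[-0.202,0.053,0.13],0.7]
    - [[0,0,0],[-0.202,0.053,0.138],0.7]
    - [[0,0,0],[-0.202,0.053,0.14],0.7]
    - [[0,0,0],[-0.202,0.053,0.14],0.7]

```text
time: 34.28
tool_pos: [602.2, 151.8, 74.3]
tcp_rot: [180.0, 0.1, 179.7]
ft_force: [0.1, 0.5, -0.1]
finger_gap: 72.5
```

>>> jog_arm:
  plan:
    - [[0,0,0],[0,0,0],-0.5]
    - [[0,0,0],[0,0,0],-0.5]
    - [[0,0,0],[0,0,0],-0.5]
    - [[0,0,0],[0.002,0,0],-0.5]
    - [[0,0,0],[0.004,0,0],-0.5]
    - [[0,0,0],[0.005,0,0],-0.5]
    - [[0,0,0],[0.005,0,0],-0.5]
    - [[0,0,0],[0.005,0,0],-0.5]
  force: 30

```text
time: 35.28
tool_pos: [597.5, 151.9, 74.2]
tcp_rot: [180.0, 0.2, 179.7]
ft_force: [3.2, 1.0, 5.5]
finger_gap: 45.8
```

>>> jog_arm:
  plan:
    - [[0,0,0],[0,0,0],0.4]
    - [[0,0,0],[0,0,0],0.4]
    - [[0,0,0],[0,0,0],0.4]
    - [[0,0,0],[0,0,-0.02],0.6]
    - [[0,0,0],[0,0,-0.07],1]
    - [[0,0,0],[0,0,-0.12],1]
    - [[0,0,0],[0,0,-0.14],1]

```text
time: 36.15
tool_pos: [598.4, 152.1, 219.0]
tcp_rot: [179.9, 0.4, 179.7]
ft_force: [-0.1, -0.5, -0.2]
finger_gap: 85.3
```

```bash
python3 p.py "500 356 190 194" "500 357 60 194"
```

```text
t36.1 meas-cmd [  1.4   0.6 145. ] F [-0.1 -0.5 -0.2] gap 85.3 j [ 10.  11.  85.   0.  84. -80.]
[500.0, 356.0, 190.0, 194.0] -> [0.0, 0.0, -14.3] [0.098, 0.204, -0.116]
[500.0, 357.0, 60.0, 194.0] -> [0.0, 0.0, -14.3] [0.098, 0.205, 0.014]
```

```bash
python3 sync.py "597 151.5 214 179.7"; python3 p.py "499 357.5 200 194" "499 357.5 60 194" "499 357.5 24 194"
```

```text
t36.1 meas-cmd [1.4 0.6 5. ] F [-0.1 -0.5 -0.2] gap 85.3 j [ 10.  11.  85.   0.  84. -80.]
[499.0, 357.5, 200.0, 194.0] -> [0.0, 0.0, -14.3] [0.099, 0.205, 0.014]
[499.0, 357.5, 60.0, 194.0] -> [0.0, 0.0, -14.3] [0.099, 0.205, 0.154]
[499.0, 357.5, 24.0, 194.0] -> [0.0, 0.0, -14.3] [0.099, 0.205, 0.19]
```

>>> jog_arm:
  plan:
    - [[0,0,-5],[0.025,0.05,0.005],1]
    - [[0,0,-10],[0.05,0.1,0.01],1]
    - [[0,0,-14.3],[0.075,0.155,0.014],1]
    - [[0,0,-14.3],[0.095,0.195,0.014],1]
    - [[0,0,-14.3],[0.099,0.205,0.05],1]
    - [[0,0,-14.3],[0.099,0.205,0.1],1]
    - [[0,0,-14.3],[0.099,0.205,0.135],1]
    - [[0,0,-14.3],[0.099,0.205,0.154],1]
    - [[0,0,-14.3],[0.099,0.205,0.154],1]

```text
time: 37.28
tool_pos: [497.5, 356.6, 57.9]
tcp_rot: [-180.0, -0.2, -166.0]
ft_force: [0.4, -0.0, 0.3]
finger_gap: 85.2
```

```bash
python3 sync.py "499 357.5 60 194"; python3 p.py; python3 - <<'E'
from h import *
p,d=snapshot("scene"); cv2.imwrite("pics/s8.png",cv2.resize(p[250:450,330:530],None,fx=3,fy=3,interpolation=cv2.INTER_CUBIC))
E
```

```text
t37.3 meas-cmd [-1.5 -0.9 -2.1] F [ 0.4 -0.   0.3] gap 85.2 j [ 31.  19.  93.  -0.  68. -73.]
```

View pics/s8.png

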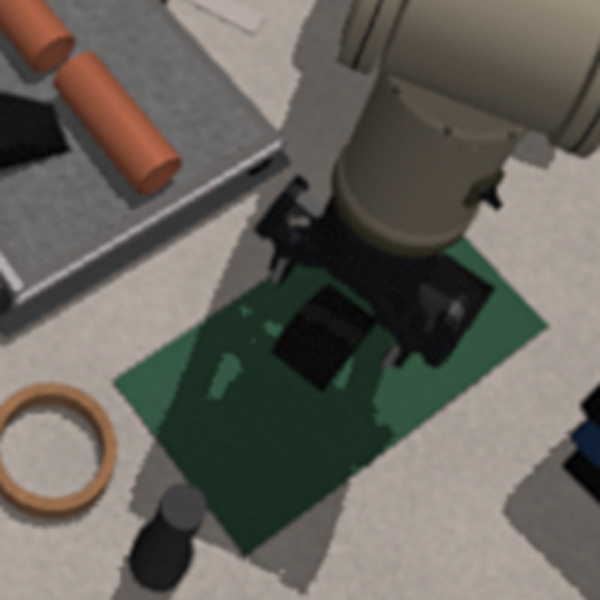

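>>> jog_arm:
  plan:
    - [[0,0,0],[0,0,0.01],1]
    - [[0,0,0],[0,0,0.02],1]
    - [[0,0,0],[0,0,0.03],1]
    - [[0,0,0],[0,0,0.036],1]
    - [[0,0,0],[0,0,0.036],1]
    - [[0,0,0],[0,0,0.036],-0.5]
    - [[0,0,0],[0,0,0.036],-0.5]
    - [[0,0,0],[0,0,0.036],-0.5]
    - [[0,0,0],[0,0,0.036],-0.5]
    - [[0,0,0],[0,0,0.036],-0.5]
    - [[0,0,0],[0,0,0.036],-0.5]
  force: 40

```text
time: 38.7
tool_pos: [498.8, 357.5, 23.7]
tcp_rot: [180.0, 0.1, -166.0]
ft_force: [-0.6, -0.0, 5.7]
finger_gap: 45.3
```

```bash
python3 sync.py "499 357.5 24 194"; python3 p.py "499 357.5 200 194" "620 20.5 200 179.7" "620 20.5 120 179.7"
```

```text
t38.7 meas-cmd [-0.2 -0.  -0.3] F [-0.6 -0.   5.7] gap 45.3 j [ 31.  22.  93.  -0.  65. -73.]
[499.0, 357.5, 200.0, 194.0] -> [0.0, 0.0, 0.0] [0.0, 0.0, -0.176]
[620.0, 20.5, 200.0, 179.7] -> [0.0, 0.0, 14.3] [-0.036, -0.356, -0.176]
[620.0, 20.5, 120.0, 179.7] -> [0.0, 0.0, 14.3] [-0.036, -0.356, -0.096]
```

>>> jog_arm:
  plan:
    - [[0,0,0],[0,0,-0.03],-0.5]
    - [[0,0,0],[0,0,-0.08],-0.5]
    - [[0,0,0],[0,0,-0.13],-0.5]
    - [[0,0,0],[0,0,-0.176],-0.5]
    - [[0,0,3],[-0.006,-0.055,-0.176],-0.5]
    - [[0,0,6],[-0.012,-0.11,-0.176],-0.5]
    - [[0,0,9],[-0.018,-0.165,-0.176],-0.5]
    - [[0,0,12],[-0.024,-0.22,-0.176],-0.5]
    - [[0,0,14.3],[-0.03,-0.275,-0.176],-0.5]
    - [[0,0,14.3],[-0.034,-0.33,-0.176],-0.5]
    - [[0,0,14.3],[-0.036,-0.356,-0.176],-0.5]
    - [[0,0,14.3],[-0.036,-0.356,-0.15],-0.5]

```text
time: 40.2
tool_pos: [621.5, 17.8, 174.7]
tcp_rot: [-180.0, 0.2, 179.6]
ft_force: [0.7, 0.5, -1.6]
finger_gap: 45.1
```

```bash
python3 sync.py "620 20.5 174 179.7"; python3 p.py "620 20.5 74 179.7" "598 20.5 74 179.7"
```

```text
t40.2 meas-cmd [ 1.5 -2.7  0.7] F [ 0.7  0.5 -1.6] gap 45.1 j [ -3.  13.  87.  -0.  80. -93.]
[620.0, 20.5, 74.0, 179.7] -> [0.0, 0.0, 0.0] [0.0, 0.0, 0.1]
[598.0, 20.5, 74.0, 179.7] -> [0.0, 0.0, 0.0] [0.022, 0.0, 0.1]
```

>>> jog_arm:
  plan:
    - [[0,0,0],[0,0,0.03],-0.5]
    - [[0,0,0],[0,0,0.06],-0.5]
    - [[0,0,0],[0,0,0.08],-0.5]
    - [[0,0,0],[0,0,0.093],-0.5]
    - [[0,0,0],[0,0,0.1],-0.5]
    - [[0,0,0],[0,0,0.1],-0.5]
    - [[0,0,0],[0.007,0,0.1],-0.5]
    - [[0,0,0],[0.014,0,0.1],-0.5]
    - [[0,0,0],[0.018,0,0.1],-0.5]
    - [[0,0,0],[0.021,0,0.1],-0.5]
    - [[0,0,0],[0.023,0,0.1],-0.5]
    - [[0,0,0],[0.023,0,0.1],-0.5]

```text
time: 41.7
tool_pos: [596.6, 20.6, 73.1]
tcp_rot: [-180.0, 0.0, 179.7]
ft_force: [-0.7, 0.2, 0.3]
finger_gap: 45.2
```

>>> jog_arm:
  plan:
    - [[0,0,0],[0,0,0],-0.5]
    - [[0,0,0],[0,0,0],0.4]
    - [[0,0,0],[0,0,0],0.4]
    - [[0,0,0],[0,0,0],0.4]
    - [[0,0,0],[0,0,-0.02],0.6]
    - [[0,0,0],[0,0,-0.07],1]
    - [[0,0,0],[0,0,-0.12],1]
    - [[0,0,0],[0,0,-0.14],1]
    - [[0,0,0],[0.05,0,-0.14],1]
    - [[0,0,0],[0.1,0,-0.14],1]
    - [[0,0,0],[0.15,0,-0.14],1]
    - [[0,0,0],[0.18,0,-0.14],1]

```text
time: 43.2
tool_pos: [414.6, 21.6, 213.0]
tcp_rot: [-180.0, -0.0, 179.7]
ft_force: [0.3, 1.0, 0.1]
finger_gap: 85.5
```

```bash
python3 sync.py "417 20.5 214 179.7"; python3 p.py; python3 look.py 9; python3 pipes.py 9; python3 heel.py 9 151 20
```

```text
t43.2 meas-cmd [-2.4  1.1 -1. ] F [0.3 1.  0.1] gap 85.5 j [ -4. -22. 116.  -0.  86. -94.]
scene board px [317. 262.] topc [603.6  23.6] [41. 47.] yaw 0.5 origin [584.1  23.4]
scene board px [332. 292.] topc [621.6 111.8] [47. 43.] yaw -15.7 origin [602.8 117. ]
scene mat px [478. 351.] topc [412.6 390.7] [41. 45.] yaw 17.3 origin [394.  384.9]
top board px [265. 229.] topc [621.2 108.9] [46. 44.] yaw -16.6 origin [602.5 114.5]
top board px [304. 236.] topc [602.3  21.3] [45. 43.] yaw -1.3 origin [582.8  21.8]
top mat px [154. 322.] topc [409.5 388.1] [44. 47.] yaw 15.8 origin [390.7 382.8]
top [362. 256.] x 544.6 zmax 97.5 y -161.1..-53.5 mid -107.3 slope 0.7deg
top [247. 260.] x 540.8 zmax 97.2 y 96.6..206.1 mid 151.4 slope 0.3deg
top [305. 260.] x 538.2 zmax 97.1 y -33.1..74.1 mid 20.5 slope -0.2deg
scene [322. 234.] x 544.4 zmax 96.2 y -157.5..75.7 mid -40.9 slope -2.6deg
scene [368. 289.] x 544.7 zmax 95.9 y 99.8..208.4 mid 154.1 slope -1.0deg
y 139.0 heel x 597.2 pipe edges 519.5 561.8 mid 540.6
y 151.0 heel x 595.0 pipe edges 520.0 561.0 mid 540.5
y 163.0 heel x 595.0 pipe edges 520.8 561.5 mid 541.1
y 8.0 heel x 624.5 pipe edges 517.8 558.5 mid 538.1
y 20.0 heel x 624.5 pipe edges 517.0 559.0 mid 538.0
y 32.0 heel x 624.2 pipe edges 517.5 558.5 mid 538.0
```

View pics/top9.png

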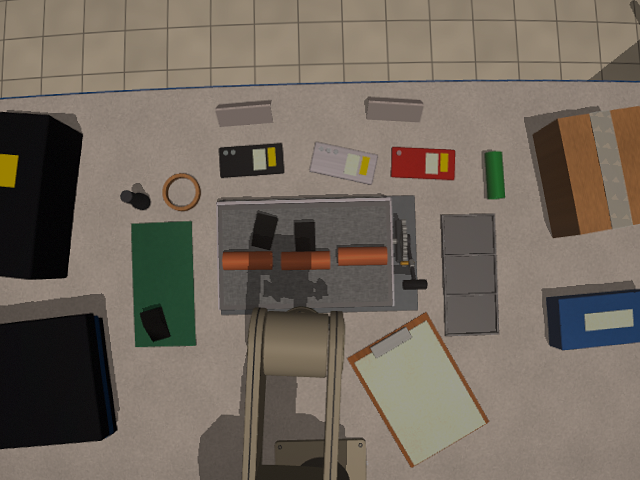

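```bash
python3 p.py "616 112 214 163.8" "616 112 110 163.8" "616 112 74 163.8"
```

```text
t43.3 meas-cmd [-2.6  1.1 -0.9] F [0.3 0.7 0.3] gap 85.3 j [ -4. -22. 116.  -0.  86. -94.]
[616.0, 112.0, 214.0, 163.8] -> [0.0, 0.0, 15.9] [-0.199, 0.093, 0.0]
[616.0, 112.0, 110.0, 163.8] -> [0.0, 0.0, 15.9] [-0.199, 0.093, 0.104]
[616.0, 112.0, 74.0, 163.8] -> [0.0, 0.0, 15.9] [-0.199, 0.093, 0.14]
```

>>> jog_arm:
  plan:
    - [[0,0,5],[-0.05,0.023,0],0.7]
    - [[0,0,10],[-0.1,0.046,0],0.7]
    - [[0,0,15.9],[-0.15,0.07,0],0.7]
    - [[0,0,15.9],[-0.19,0.09,0],0.7]
    - [[0,0,15.9],[-0.199,0.093,0.02],0.7]
    - [[0,0,15.9],[-0.199,0.093,0.06],0.7]
    - [[0,0,15.9],[-0.199,0.093,0.09],0.7]
    - [[0,0,15.9],[-0.199,0.093,0.09],0.7]
    - [[0,0,15.9],[-0.199,0.093,0.09],0.7]

```text
time: 44.42
tool_pos: [616.4, 113.3, 124.1]
tcp_rot: [180.0, 0.0, 163.8]
ft_force: [-0.1, 0.6, 1.0]
finger_gap: 72.7
```

```bash
python3 sync.py "616 112 124 163.8"; python3 p.py;  python3 - <<'E'
from h import *
p,d=snapshot("scene"); p=np.clip(255*(p/255.)**0.6*1.1,0,255).astype(np.uint8); cv2.imwrite("pics/s10.png",cv2.resize(p[200:380,230:430],None,fx=4,fy=3.3,interpolation=cv2.INTER_CUBIC))
E
```

```text
t44.4 meas-cmd [0.4 1.3 0.1] F [-0.1  0.6  1. ] gap 72.7 j [  6.  16.  88.  -0.  75. -68.]
```

View pics/s10.png

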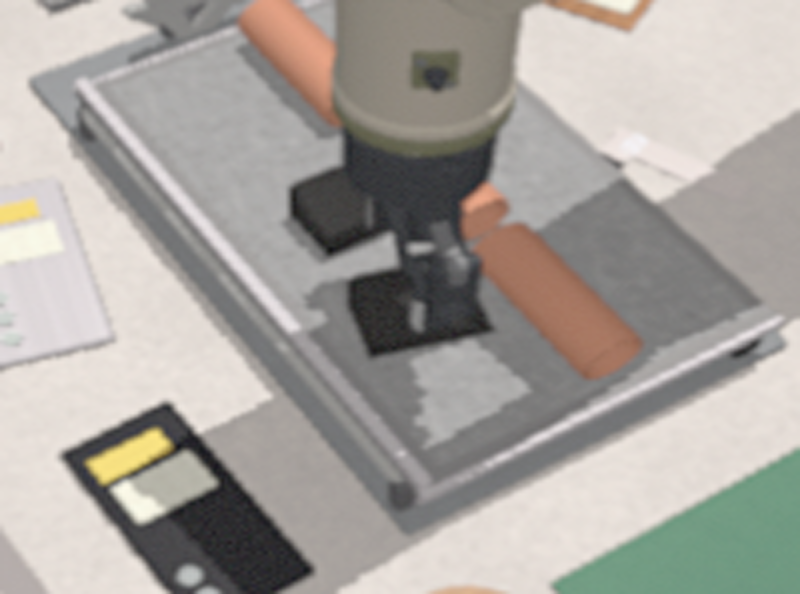

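>>> jog_arm:
  plan:
    - [[0,0,0],[0,0,0.02],0.7]
    - [[0,0,0],[0,0,0.035],0.7]
    - [[0,0,0],[0,0,0.045],0.7]
    - [[0,0,0],[0,0,0.05],0.7]
    - [[0,0,0],[0,0,0.05],0.7]
    - [[0,0,0],[0,0,0.05],-0.5]
    - [[0,0,0],[0,0,0.05],-0.5]
    - [[0,0,0],[0,0,0.05],-0.5]
    - [[0,0,0],[0,0,0.05],-0.5]
    - [[0,0,0],[0,0,0.05],-0.5]
  force: 40

```text
time: 45.72
tool_pos: [616.7, 113.6, 74.0]
tcp_rot: [180.0, 0.1, 163.8]
ft_force: [-0.4, 0.1, 5.5]
finger_gap: 45.4
```

```bash
python3 sync.py "616 113 74 163.8"; python3 p.py "616 113 94 163.8" "612 151.4 94 179.7" "612 151.4 74 179.7" "598 151.4 74 179.7"
```

```text
t45.7 meas-cmd [ 0.7  0.6 -0. ] F [-0.4  0.1  5.5] gap 45.4 j [  6.  20.  90.  -0.  70. -68.]
[616.0, 113.0, 94.0, 163.8] -> [0.0, 0.0, 0.0] [0.0, 0.0, -0.02]
[612.0, 151.4, 94.0, 179.7] -> [0.0, 0.0, -15.9] [0.015, 0.036, -0.02]
[612.0, 151.4, 74.0, 179.7] -> [0.0, 0.0, -15.9] [0.015, 0.036, 0.0]
[598.0, 151.4, 74.0, 179.7] -> [0.0, 0.0, -15.9] [0.028, 0.032, 0.0]
```

>>> jog_arm:
  plan:
    - [[0,0,0],[0,0,-0.01],-0.5]
    - [[0,0,0],[0,0,-0.02],-0.5]
    - [[0,0,-5],[0.005,0.012,-0.02],-0.5]
    - [[0,0,-10],[0.01,0.024,-0.02],-0.5]
    - [[0,0,-15.9],[0.015,0.036,-0.02],-0.5]
    - [[0,0,-15.9],[0.015,0.036,-0.02],-0.5]
    - [[0,0,-15.9],[0.015,0.036,-0.01],-0.5]
    - [[0,0,-15.9],[0.015,0.036,-0.003],-0.5]
    - [[0,0,-15.9],[0.015,0.036,0.0],-0.5]
    - [[0,0,-15.9],[0.015,0.036,0.0],-0.5]

```text
time: 46.98
tool_pos: [611.3, 151.7, 73.9]
tcp_rot: [-180.0, -0.1, 179.7]
ft_force: [-7.1, -1.8, 10.8]
finger_gap: 45.4
```

```bash
python3 sync.py "612 151.4 74 179.7"; python3 p.py
```

```text
t47.0 meas-cmd [-0.7  0.3 -0.1] F [-7.1 -1.8 10.8] gap 45.4 j [  9.  20.  89.  -0.  71. -80.]
```

>>> jog_arm:
  plan:
    - [[0,0,0],[0.004,0,-0.001],-0.5]
    - [[0,0,0],[0.008,0,-0.001],-0.5]
    - [[0,0,0],[0.01,0,-0.001],-0.5]
    - [[0,0,0],[0.011,0,-0.001],-0.5]
    - [[0,0,0],[0.012,0,-0.001],-0.5]
    - [[0,0,0],[0.013,0,-0.001],-0.5]
    - [[0,0,0],[0.014,0,-0.001],-0.5]
    - [[0,0,0],[0.014,0,-0.001],-0.5]
    - [[0,0,0],[0.014,0,-0.001],-0.5]

```text
time: 48.1
tool_pos: [597.4, 152.4, 73.9]
tcp_rot: [-180.0, -0.0, 179.7]
ft_force: [-1.0, 0.7, 0.7]
finger_gap: 45.3
```

>>> jog_arm:
  plan:
    - [[0,0,0],[0,0,0],0.4]
    - [[0,0,0],[0,0,0],0.4]
    - [[0,0,0],[0,0,0],0.4]
    - [[0,0,0],[0,0,-0.02],0.6]
    - [[0,0,0],[0,0,-0.07],1]
    - [[0,0,0],[0,0,-0.12],1]
    - [[0,0,0],[0,0,-0.14],1]
    - [[0,0,0],[0.05,0,-0.14],1]
    - [[0,0,0],[0.1,0,-0.14],1]
    - [[0,0,0],[0.15,0,-0.14],1]
    - [[0,0,0],[0.18,0,-0.14],1]
    - [[0,0,0],[0.18,0,-0.14],1]

```text
time: 49.6
tool_pos: [416.2, 153.3, 214.4]
tcp_rot: [180.0, 0.0, 179.8]
ft_force: [0.5, 1.0, -0.2]
finger_gap: 85.2
```

```bash
python3 sync.py "418 151.4 215 179.7"; python3 p.py; python3 look.py 11; python3 pipes.py 11; python3 heel.py 11 151 20
```

```text
t49.6 meas-cmd [-1.8  1.9 -0.6] F [ 0.5  1.  -0.2] gap 85.2 j [ 14. -17. 112.   0.  85. -76.]
scene board px [317. 262.] topc [603.8  23.8] [47. 40.] yaw -1.8 origin [584.3  24.4]
scene board px [348. 303.] topc [604.1 155.2] [47. 41.] yaw -2.2 origin [584.7 155.9]
scene mat px [478. 351.] topc [412.2 390.9] [43. 45.] yaw 16.0 origin [393.5 385.5]
top board px [247. 237.] topc [602.2 151.7] [45. 47.] yaw 1.7 origin [582.7 151.1]
top board px [304. 235.] topc [602.3  21.3] [45. 43.] yaw -1.4 origin [582.8  21.8]
top mat px [151. 318.] topc [410.6 388.5] [42. 48.] yaw 17.1 origin [391.9 382.8]
top [362. 256.] x 544.6 zmax 97.5 y -160.8..-53.5 mid -107.2 slope 0.6deg
top [305. 260.] x 537.7 zmax 97.7 y -33.1..74.0 mid 20.5 slope -0.0deg
top [247. 261.] x 540.2 zmax 97.6 y 96.5..206.3 mid 151.4 slope 1.3deg
scene [322. 234.] x 543.9 zmax 96.2 y -157.4..75.8 mid -40.8 slope -2.6deg
scene [368. 289.] x 543.5 zmax 96.1 y 100.0..208.4 mid 154.2 slope -1.1deg
y 139.0 heel x 625.5 pipe edges 519.0 560.0 mid 539.5
y 151.0 heel x 625.2 pipe edges 519.8 560.8 mid 540.2
y 163.0 heel x 625.8 pipe edges 520.5 561.5 mid 541.0
y 8.0 heel x 624.5 pipe edges 517.8 558.5 mid 538.1
y 20.0 heel x 624.5 pipe edges 517.0 558.0 mid 537.5
y 32.0 heel x 624.2 pipe edges 517.5 558.2 mid 537.9
```

```bash
python3 sync.py "417.5 152 215 179.7"; python3 p.py "406 388 200 196.3" "406 388 60 196.3"
```

```text
t49.7 meas-cmd [ 0.5  1.2 -0.4] F [ 0.5 -0.1  0.6] gap 85.5 j [ 14. -16. 111.  -0.  85. -76.]
[406.0, 388.0, 200.0, 196.3] -> [0.0, 0.0, -16.6] [0.013, 0.236, 0.015]
[406.0, 388.0, 60.0, 196.3] -> [0.0, 0.0, -16.6] [0.013, 0.236, 0.155]
```

View pics/v11.png

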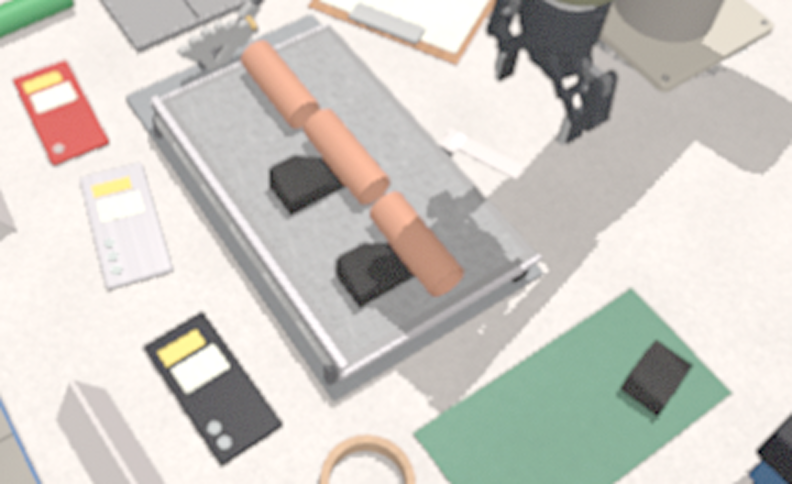

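>>> jog_arm:
  plan:
    - [[0,0,-5],[0.003,0.055,0.005],1]
    - [[0,0,-10],[0.006,0.11,0.01],1]
    - [[0,0,-16.6],[0.009,0.165,0.015],1]
    - [[0,0,-16.6],[0.012,0.22,0.015],1]
    - [[0,0,-16.6],[0.013,0.236,0.05],1]
    - [[0,0,-16.6],[0.013,0.236,0.1],1]
    - [[0,0,-16.6],[0.013,0.236,0.135],1]
    - [[0,0,-16.6],[0.013,0.236,0.155],1]
    - [[0,0,-16.6],[0.013,0.236,0.155],1]
    - [[0,0,-16.6],[0.013,0.236,0.155],1]

```text
time: 50.95
tool_pos: [407.1, 390.0, 60.8]
tcp_rot: [179.9, 0.1, -163.7]
ft_force: [-0.9, -0.3, 0.8]
finger_gap: 85.3
```

```bash
python3 p.py; python3 - <<'E'
from h import *
p,d=snapshot("scene"); cv2.imwrite("pics/s12.png",cv2.resize(p[250:450,350:550],None,fx=3,fy=3,interpolation=cv2.INTER_CUBIC))
E
```

```text
t51.0 meas-cmd [1.3 2.  0.8] F [-0.9 -0.3  0.8] gap 85.3 j [ 39.  12. 101.   0.  67. -68.]
```

View pics/s12.png

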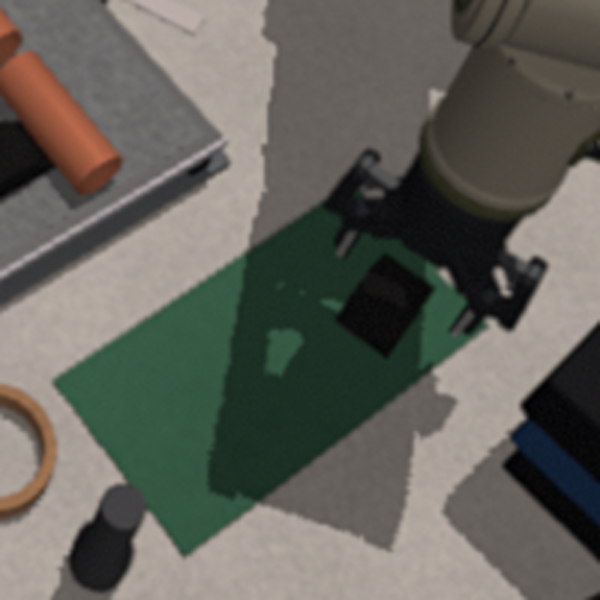

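>>> jog_arm:
  plan:
    - [[0,0,0],[0,-0.002,0.01],1]
    - [[0,0,0],[0,-0.002,0.02],1]
    - [[0,0,0],[0,-0.002,0.03],1]
    - [[0,0,0],[0,-0.002,0.036],1]
    - [[0,0,0],[0,-0.002,0.036],1]
    - [[0,0,0],[0,-0.002,0.036],-0.5]
    - [[0,0,0],[0,-0.002,0.036],-0.5]
    - [[0,0,0],[0,-0.002,0.036],-0.5]
    - [[0,0,0],[0,-0.002,0.036],-0.5]
    - [[0,0,0],[0,-0.002,0.036],-0.5]
    - [[0,0,0],[0,-0.002,0.036],-0.5]
  force: 40

```text
time: 52.38
tool_pos: [406.8, 387.7, 23.7]
tcp_rot: [180.0, 0.1, -163.7]
ft_force: [-0.6, 0.7, 6.5]
finger_gap: 45.4
```

```bash
python3 sync.py "406.7 387.6 24.5 196.3"; python3 p.py "406.7 387.6 200 196.3" "622 -107.5 200 179.7"
```

```text
t52.4 meas-cmd [ 0.1  0.1 -0.8] F [-0.6  0.7  6.5] gap 45.4 j [ 38.  15. 102.   0.  63. -68.]
[406.7, 387.6, 200.0, 196.3] -> [0.0, 0.0, 0.0] [0.0, 0.0, -0.176]
[622.0, -107.5, 200.0, 179.7] -> [0.0, 0.0, 16.6] [-0.068, -0.536, -0.176]
```

>>> jog_arm:
  plan:
    - [[0,0,0],[0,0,-0.03],-0.5]
    - [[0,0,0],[0,0,-0.08],-0.5]
    - [[0,0,0],[0,0,-0.13],-0.5]
    - [[0,0,0],[0,0,-0.176],-0.5]
    - [[0,0,3],[-0.007,-0.055,-0.176],-0.5]
    - [[0,0,6],[-0.014,-0.11,-0.176],-0.5]
    - [[0,0,9],[-0.021,-0.165,-0.176],-0.5]
    - [[0,0,12],[-0.028,-0.22,-0.176],-0.5]
    - [[0,0,14],[-0.035,-0.275,-0.176],-0.5]
    - [[0,0,16.6],[-0.042,-0.33,-0.176],-0.5]
    - [[0,0,16.6],[-0.049,-0.385,-0.176],-0.5]
    - [[0,0,16.6],[-0.056,-0.44,-0.176],-0.5]

```text
time: 53.88
tool_pos: [583.9, -20.9, 198.5]
tcp_rot: [180.0, -0.0, 179.7]
ft_force: [0.6, 0.4, 0.0]
finger_gap: 45.7
```

>>> jog_arm:
  plan:
    - [[0,0,0],[-0.018,-0.048,0],-0.5]
    - [[0,0,0],[-0.032,-0.085,0],-0.5]
    - [[0,0,0],[-0.038,-0.096,0],-0.5]
    - [[0,0,0],[-0.038,-0.096,0],-0.5]
    - [[0,0,0],[-0.038,-0.096,0],-0.5]

```text
time: 54.5
tool_pos: [621.0, -113.9, 198.8]
tcp_rot: [180.0, -0.0, 179.8]
ft_force: [0.8, -0.3, -1.5]
finger_gap: 45.8
```

```bash
python3 sync.py "622 -107.5 200 179.7"; python3 p.py
```

```text
t54.5 meas-cmd [-1.  -6.4 -1.2] F [ 0.8 -0.3 -1.5] gap 45.8 j [ -15.   14.   83.    0.   83. -105.]
```

>>> jog_arm:
  plan:
    - [[0,0,0],[0,0.006,0.04],-0.5]
    - [[0,0,0],[0,0.006,0.08],-0.5]
    - [[0,0,0],[0,0.006,0.105],-0.5]
    - [[0,0,0],[0,0.006,0.118],-0.5]
    - [[0,0,0],[0,0.006,0.124],-0.5]
    - [[0,0,0],[0,0.006,0.125],-0.5]
    - [[0,0,0],[0,0.006,0.125],-0.5]

```text
time: 55.38
tool_pos: [622.2, -109.5, 75.4]
tcp_rot: [-180.0, 0.1, 179.7]
ft_force: [0.8, 0.8, -1.6]
finger_gap: 45.5
```

```bash
python3 p.py; python3 - <<'E'
from h import *
p,d=snapshot("scene"); cv2.imwrite("pics/s13.png",cv2.resize(p[180:340,230:390],None,fx=4,fy=3.7,interpolation=cv2.INTER_CUBIC))
E
```

```text
t55.4 meas-cmd [   0.2   -2.  -124.6] F [ 0.8  0.8 -1.6] gap 45.5 j [ -15.   20.   89.   -0.   71. -104.]
```

View pics/s13.png

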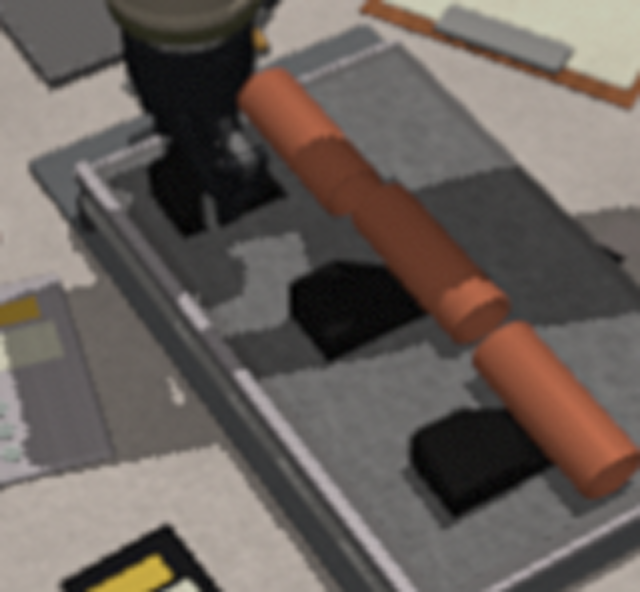

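>>> jog_arm:
  plan:
    - [[0,0,0],[0.005,0.002,0.001],-0.5]
    - [[0,0,0],[0.01,0.002,0.001],-0.5]
    - [[0,0,0],[0.014,0.002,0.001],-0.5]
    - [[0,0,0],[0.016,0.002,0.001],-0.5]
    - [[0,0,0],[0.017,0.002,0.001],-0.5]
    - [[0,0,0],[0.018,0.002,0.001],-0.5]
    - [[0,0,0],[0.019,0.002,0.001],-0.5]
    - [[0,0,0],[0.02,0.002,0.001],-0.5]
    - [[0,0,0],[0.021,0.002,0.001],-0.5]
    - [[0,0,0],[0.0215,0.002,0.001],-0.5]
    - [[0,0,0],[0.0215,0.002,0.001],-0.5]
    - [[0,0,0],[0.0215,0.002,0.001],-0.5]

```text
time: 56.92
tool_pos: [599.9, -107.2, 73.1]
tcp_rot: [-180.0, 0.0, 179.7]
ft_force: [-0.4, 0.3, -1.6]
finger_gap: 45.7
```

>>> jog_arm:
  plan:
    - [[0,0,0],[0,0,0.0005],-0.5]
    - [[0,0,0],[0,0,0],0.4]
    - [[0,0,0],[0,0,0],0.4]
    - [[0,0,0],[0,0,0],0.4]
    - [[0,0,0],[0,0,-0.02],0.6]
    - [[0,0,0],[0,0,-0.07],1]
    - [[0,0,0],[0,0,-0.12],1]
    - [[0,0,0],[0,0,-0.14],1]
    - [[0,0,0],[0.05,0,-0.14],1]
    - [[0,0,0],[0.1,0,-0.14],1]
    - [[0,0,0],[0.15,0,-0.14],1]
    - [[0,0,0],[0.18,0,-0.14],1]

```text
time: 58.42
tool_pos: [417.9, -106.2, 213.0]
tcp_rot: [-180.0, -0.0, 179.7]
ft_force: [0.1, -0.3, 0.3]
finger_gap: 85.5
```

```bash
python3 sync.py "421 -108 214 179.7"; python3 p.py; python3 look.py 14; python3 pipes.py 14; python3 heel.py 14 151 20 -108
```

```text
t58.4 meas-cmd [-3.1  1.8 -1. ] F [ 0.1 -0.3  0.3] gap 85.5 j [ -21.  -19.  113.   -0.   85. -111.]
scene board px [289. 227.] topc [ 605.3 -105. ] [39. 48.] yaw 1.3 origin [ 585.8 -105.5]
scene board px [316. 261.] topc [604.5  23. ] [49. 40.] yaw -0.5 origin [585.   23.2]
scene board px [348. 303.] topc [605.2 154.9] [46. 40.] yaw -0.2 origin [585.7 154.9]
top board px [360. 234.] topc [ 603.5 -106.8] [45. 43.] yaw -1.4 origin [ 584.1 -106.4]
top board px [247. 237.] topc [602.2 151.7] [44. 46.] yaw 1.1 origin [582.7 151.4]
top board px [304. 236.] topc [602.4  21.3] [45. 43.] yaw -1.8 origin [582.9  21.9]
top [362. 257.] x 540.6 zmax 97.4 y -161.1..-53.4 mid -107.2 slope 0.6deg
top [305. 260.] x 538.2 zmax 97.7 y -33.1..74.1 mid 20.5 slope -0.1deg
top [247. 260.] x 540.2 zmax 97.3 y 96.6..206.0 mid 151.3 slope 1.3deg
scene [341. 256.] x 542.6 zmax 96.1 y -156.1..207.2 mid 25.6 slope -0.1deg
y 139.0 heel x 625.2 pipe edges 519.0 560.0 mid 539.5
y 151.0 heel x 625.2 pipe edges 520.0 560.8 mid 540.4
y 163.0 heel x 625.5 pipe edges 520.5 561.5 mid 541.0
y 8.0 heel x 624.5 pipe edges 517.5 558.8 mid 538.1
y 20.0 heel x 624.5 pipe edges 517.0 559.0 mid 538.0
y 32.0 heel x 624.2 pipe edges 517.5 558.2 mid 537.9
y -120.0 heel x 625.2 pipe edges 519.8 561.2 mid 540.5
y -108.0 heel x 625.5 pipe edges 520.2 561.2 mid 540.8
y -96.0 heel x 626.0 pipe edges 521.0 562.0 mid 541.5
```

View pics/v14.png

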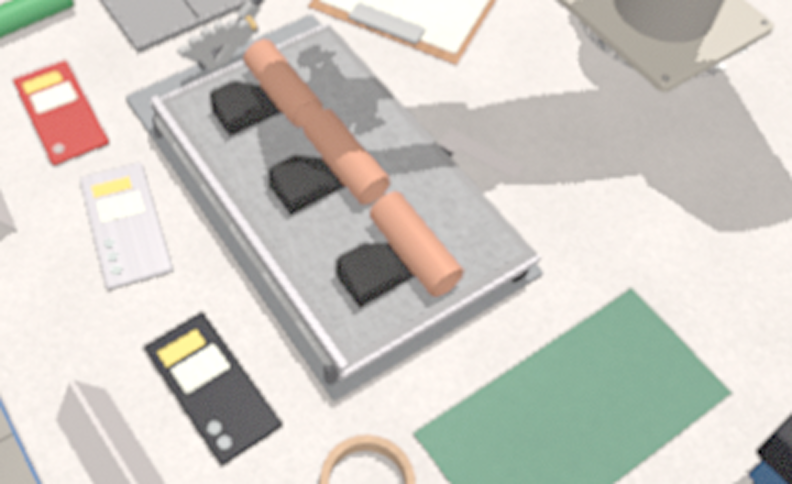

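```bash
python3 sync.py "419 -107 214 179.7"; python3 p.py "479 -216 220 90"
```

```text
t58.5 meas-cmd [-1.3  0.8 -0.9] F [ 0.9 -0.5  0.2] gap 85.4 j [ -21.  -19.  113.   -0.   85. -111.]
[479.0, -216.0, 220.0, 90.0] -> [0.0, 0.0, 89.7] [-0.061, -0.109, -0.006]
```

>>> jog_arm:
  plan:
    - [[0,0,10],[-0.008,-0.014,-0.006],0.1]
    - [[0,0,20],[-0.016,-0.028,-0.006],0.1]
    - [[0,0,30],[-0.024,-0.042,-0.006],0.1]
    - [[0,0,40],[-0.032,-0.056,-0.006],0.1]
    - [[0,0,50],[-0.04,-0.07,-0.006],0.1]
    - [[0,0,60],[-0.046,-0.082,-0.006],0.1]
    - [[0,0,70],[-0.052,-0.094,-0.006],0.1]
    - [[0,0,80],[-0.058,-0.104,-0.006],0.1]
    - [[0,0,89.7],[-0.061,-0.109,-0.006],0.1]
    - [[0,0,89.7],[-0.061,-0.109,-0.006],0.1]
    - [[0,0,89.7],[-0.061,-0.109,-0.006],0.1]
    - [[0,0,89.7],[-0.061,-0.109,-0.006],0.1]

```text
time: 60.02
tool_pos: [480.4, -215.4, 219.1]
tcp_rot: [-180.0, -0.0, 90.2]
ft_force: [1.1, -0.5, -0.0]
finger_gap: 47.1
```

```bash
python3 p.py; python3 - <<'E'
from h import *
p,d=snapshot("scene"); C=cloud("scene",d)
m=(C[...,0]>430)&(C[...,0]<520)&(C[...,1]>-250)&(C[...,1]<-180)&(C[...,2]>110)&(C[...,2]<150)
print(m.sum(),C[m].mean(0),np.percentile(C[m],[2,98],axis=0))
E
```

```text
t60.0 meas-cmd [ 1.   0.9 -0.9] F [ 1.1 -0.5 -0. ] gap 47.1 j [-30.  -3.  99.   0.  84. -30.]
183 [ 484.60154521 -210.61163616  130.97675731] [[ 471.08931138 -238.00294143  111.69989452]
 [ 503.76187083 -188.98225705  141.51307894]]
```

>>> jog_arm:
  plan:
    - [[0,0,0],[0,0,0.03],0.1]
    - [[0,0,0],[0,0,0.055],0.1]
    - [[0,0,0],[0,0,0.072],0.1]
    - [[0,0,0],[0,0,0.082],0.1]
    - [[0,0,0],[0,0,0.085],0.1]
    - [[0,0,0],[0,0,0.085],0.1]

```text
time: 60.82
tool_pos: [480.8, -215.8, 134.6]
tcp_rot: [180.0, 0.0, 90.0]
ft_force: [0.3, 0.0, 0.5]
finger_gap: 47.1
```

```bash
python3 p.py; python3 - <<'E'
from h import *
p,d=snapshot("scene"); cv2.imwrite("pics/s15.png",cv2.resize(p[100:260,170:390],None,fx=3,fy=3))
E
```

```text
t60.8 meas-cmd [  1.4   0.5 -85.4] F [0.3 0.  0.5] gap 47.1 j [-30.   1. 104.   0.  75. -30.]
```

View pics/s15.png

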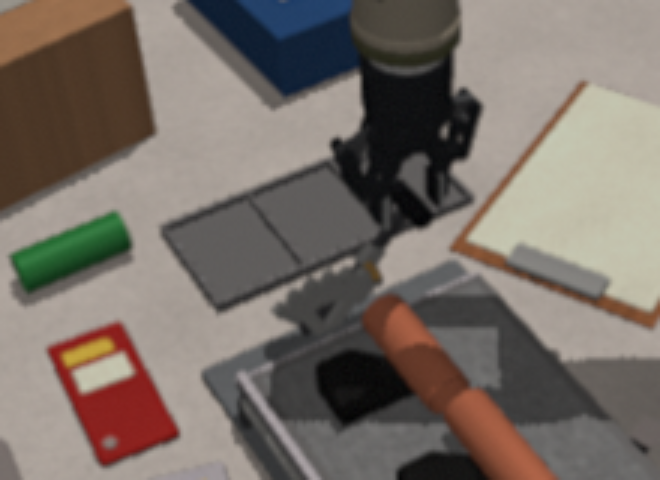

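>>> jog_arm:
  plan:
    - [[0,0,0],[0,0.008,-0.006],0.1]
    - [[0,0,0],[0,0.016,-0.012],0.1]
    - [[0,0,0],[0,0.022,-0.016],0.1]
    - [[0,0,0],[0,0.027,-0.019],0.1]
    - [[0,0,0],[0,0.032,-0.021],0.1]
    - [[0,0,0],[0,0.032,-0.021],0.1]
    - [[0,0,0],[0,0.029,-0.021],0.1]
    - [[0,0,0],[0,0.027,-0.021],0.1]
    - [[0,0,0],[0,0.027,-0.021],0.1]
    - [[0,0,0],[0,0.027,-0.021],0.1]
    - [[0,0,0],[0,0.027,-0.021],0.1]

```text
time: 62.25
tool_pos: [506.5, -215.9, 156.7]
tcp_rot: [-179.8, 0.0, 90.0]
ft_force: [-13.2, 1.8, 11.8]
finger_gap: 46.9
```

```bash
cat > lev.py <<'E'
import sys; from h import *
s=sense(); print(s["time"],s["tool_pos"].round(1),s["ft_force"].round(1))
p,d=snapshot("scene"); C=cloud("scene",d); I=p
hsv=cv2.cvtColor(p,cv2.COLOR_BGR2HSV)
m=(hsv[...,1]<60)&(p.max(2)>50)&(C[...,0]>440)&(C[...,0]<510)&(C[...,1]>-150)&(C[...,1]<200)&(C[...,2]>40)&(C[...,2]<140)
Q=C[m]; r=np.polyfit(Q[:,0],Q[:,2],1); res=abs(np.polyval(r,Q[:,0])-Q[:,2]); Q=Q[res<6]; r=np.polyfit(Q[:,0],Q[:,2],1); print("tilt %.1f"%np.degrees(np.arctan(-r[0])))
cv2.imwrite(f"pics/L{sys.argv[1]}.png",cv2.resize(np.clip(255*(p/255.)**0.6*1.1,0,255).astype(np.uint8)[100:380,170:450],None,fx=2.1,fy=2.1))
E
python3 lev.py 1
```

```text
62.25 [ 506.5 -215.9  156.7] [-13.2   1.8  11.8]
tilt 2.7
```

View pics/L1.png

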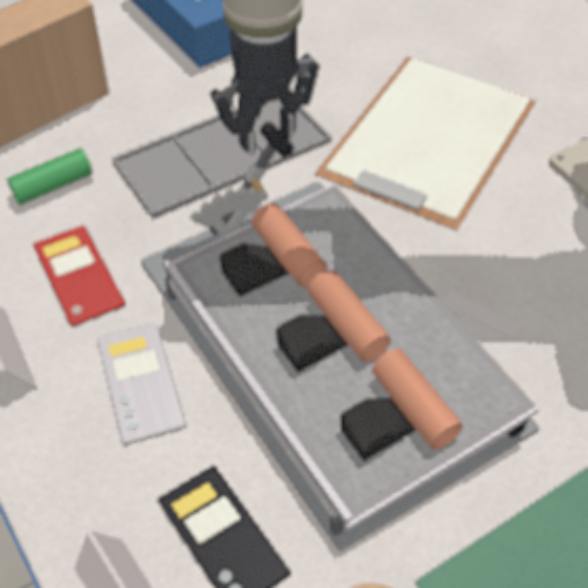

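>>> jog_arm:
  plan:
    - [[0,0,0],[0,-0.008,0.002],0.1]
    - [[0,0,0],[0,-0.017,0.008],0.1]
    - [[0,0,0],[0,-0.025,0.018],0.1]
    - [[0,0,0],[0,-0.025,0.022],0.1]
    - [[0,0,0],[0,-0.025,0.024],0.1]
    - [[0,0,0],[0,-0.025,0.024],0.1]

```text
time: 63.05
tool_pos: [482.7, -215.7, 131.1]
tcp_rot: [180.0, -0.0, 90.0]
ft_force: [-1.4, -0.3, 0.2]
finger_gap: 47.1
```

```bash
python3 lev.py 2
```

```text
63.05 [ 482.7 -215.7  131.1] [-1.4 -0.3  0.2]
tilt -0.1
```

View pics/L2.png

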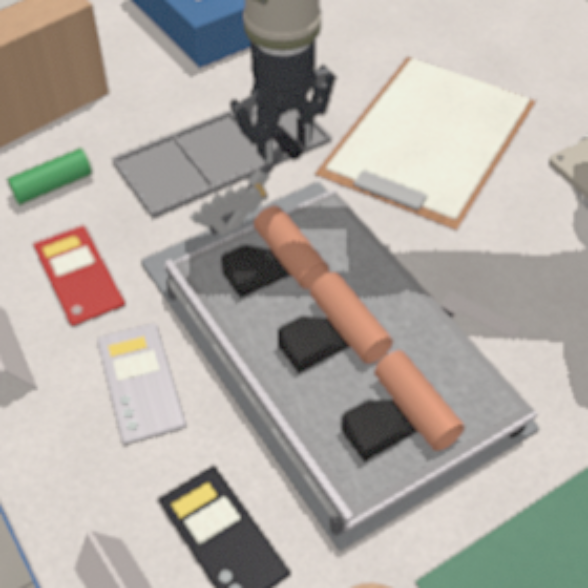

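>>> jog_arm:
  plan:
    - [[0,0,0],[0,0.008,0.001],0.1]
    - [[0,0,0],[0,0.014,-0.003],0.1]
    - [[0,0,0],[0,0.02,-0.008],0.1]
    - [[0,0,0],[0,0.026,-0.012],0.1]
    - [[0,0,0],[0,0.031,-0.015],0.1]
    - [[0,0,0],[0,0.034,-0.017],0.1]
    - [[0,0,0],[0,0.034,-0.017],0.1]
    - [[0,0,0],[0,0.034,-0.017],0.1]

```text
time: 64.1
tool_pos: [516.7, -215.5, 147.9]
tcp_rot: [180.0, -0.0, 90.0]
ft_force: [-0.8, 1.0, 0.2]
finger_gap: 46.8
```

```bash
python3 lev.py 3
```

```text
64.1 [ 516.7 -215.5  147.9] [-0.8  1.   0.2]
tilt 5.0
```

>>> jog_arm:
  plan:
    - [[0,0,0],[0,0,0],0.1]
    - [[0,0,0],[0,0,0],0.1]
    - [[0,0,0],[0,0,-0.001],0.1]
    - [[0,0,0],[0,0.005,-0.004],0.1]
    - [[0,0,0],[0,0.011,-0.007],0.1]
    - [[0,0,0],[0,0.017,-0.01],0.1]
    - [[0,0,0],[0,0.022,-0.012],0.1]
    - [[0,0,0],[0,0.027,-0.013],0.1]
    - [[0,0,0],[0,0.03,-0.014],0.1]
    - [[0,0,0],[0,0.03,-0.014],0.1]
    - [[0,0,0],[0,0.03,-0.014],0.1]

```text
time: 65.53
tool_pos: [546.5, -215.5, 161.9]
tcp_rot: [180.0, -0.0, 90.0]
ft_force: [-0.8, 0.9, 0.4]
finger_gap: 46.9
```

```bash
python3 lev.py 4
```

```text
65.525 [ 546.5 -215.5  161.9] [-0.8  0.9  0.4]
tilt 9.1
```

View pics/L4.png

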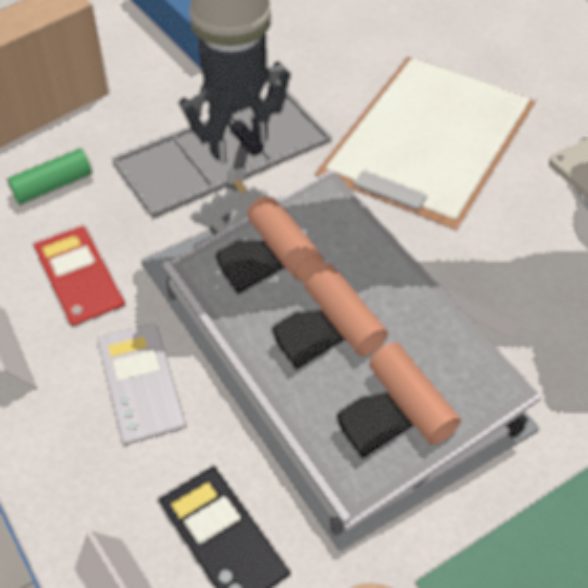

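>>> jog_arm:
  plan:
    - [[0,0,0],[0,0,0],0.1]
    - [[0,0,0],[0,0,0],0.1]
    - [[0,0,0],[0,0,0],0.1]
    - [[0,0,0],[0,0.006,-0.001],0.1]
    - [[0,0,0],[0,0.012,-0.003],0.1]
    - [[0,0,0],[0,0.018,-0.004],0.1]
    - [[0,0,0],[0,0.024,-0.005],0.1]
    - [[0,0,0],[0,0.029,-0.005],0.1]
    - [[0,0,0],[0,0.034,-0.006],0.1]
    - [[0,0,0],[0,0.034,-0.006],0.1]
    - [[0,0,0],[0,0.034,-0.006],0.1]

```text
time: 66.95
tool_pos: [580.6, -215.5, 167.9]
tcp_rot: [180.0, -0.0, 90.0]
ft_force: [-0.6, -0.5, -0.2]
finger_gap: 46.9
```

```bash
python3 lev.py 5
```

```text
66.95 [ 580.6 -215.5  167.9] [-0.6 -0.5 -0.2]
tilt 13.8
```

View pics/L5.png

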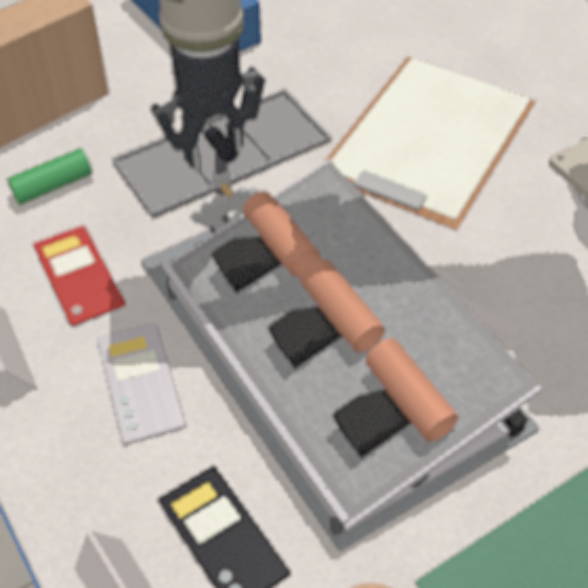

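Third notch reached with no force on the gripper. I'll withdraw straight up and check.

>>> jog_arm:
  plan:
    - [[0,0,0],[0,0,0],0.1]
    - [[0,0,0],[0,0,0],0.1]
    - [[0,0,0],[0,0,0],0.3]
    - [[0,0,0],[0,-0.002,-0.02],0.3]
    - [[0,0,0],[0,-0.002,-0.05],0.3]
    - [[0,0,0],[0,-0.002,-0.1],0.3]
    - [[0,0,0],[0,-0.05,-0.13],0.3]
    - [[0,0,0],[-0.04,-0.1,-0.13],0.3]
    - [[0,0,0],[-0.08,-0.15,-0.13],0.3]
    - [[0,0,0],[-0.08,-0.15,-0.13],0.3]
    - [[0,0,0],[-0.08,-0.15,-0.13],0.3]

```text
time: 68.38
tool_pos: [430.5, -296.1, 299.6]
tcp_rot: [179.9, 0.1, 90.0]
ft_force: [0.4, 0.5, 0.2]
finger_gap: 55.4
```

```bash
python3 - <<'E'
from h import *
p,d=snapshot("scene"); t,dt=snapshot("top"); cv2.imwrite("pics/fs.png",p); cv2.imwrite("pics/ft.png",t)
C=cloud("top",dt); a=np.radians(15); hz=np.array([677,21,40.])
ex=np.array([np.cos(a),0,-np.sin(a)]); ez=np.array([np.sin(a),0,np.cos(a)])
B=np.stack([(C-hz)@ex,(C-hz)[...,1],(C-hz)@ez],-1)
f=B[230:300,235:300].reshape(-1,3); print("face z med",np.median(f[(f[:,2]>0)&(f[:,2]<20)][:,2]))
hsv=cv2.cvtColor(t,cv2.COLOR_BGR2HSV); m=(cv2.inRange(hsv,(2,100,30),(16,255,255))>0)&(B[...,2]>25)&(B[...,0]<-60)&(B[...,0]>-240)&(abs(B[...,1])<200)
k,l,st,c=cv2.connectedComponentsWithStats(m.astype(np.uint8))
for i in range(1,k):
    if st[i,4]>80:
        Q=B[l==i]; s=np.polyfit(Q[:,1],Q[:,0],1); tp=Q[Q[:,2]>Q[:,2].max()-12]; print("pipe x %.1f y %.1f ztop %.1f slope %.1f"%(np.median(tp[:,0]),Q[:,1].mean(),np.percentile(Q[:,2],95),np.degrees(np.arctan(s[0]))))
m=(t.max(2)<60)&(B[...,2]>43)&(B[...,2]<56)&(B[...,0]>-110)&(B[...,0]<-10)&(abs(B[...,1])<200)
k,l,st,c=cv2.connectedComponentsWithStats(m.astype(np.uint8))
for i in range(1,k):
    if st[i,4]>80:
        Q=B[l==i]; r=cv2.minAreaRect(Q[:,:2].astype(np.float32)); print("chock top",np.round(r[0],1),np.round(r[1],0),r[2],"zmed %.1f heel %.1f"%(np.median(Q[:,2]),np.percentile(Q[:,0],98)))
E
```

```text
face z med 9.56773606434379
pipe x -137.9 y -128.9 ztop 54.4 slope 0.5
pipe x -138.6 y 130.9 ztop 54.5 slope 0.6
pipe x -138.7 y -0.1 ztop 54.2 slope 0.2
chock top [ -73.5 -127.2] [45. 42.] 87.27584075927734 zmed 47.2 heel -54.2
chock top [-75.7   0.8] [41. 45.] 2.0585920810699463 zmed 47.2 heel -56.5
chock top [-75.3 130.6] [45. 41.] 89.82208251953125 zmed 47.1 heel -55.3
```

View pics/ft.png

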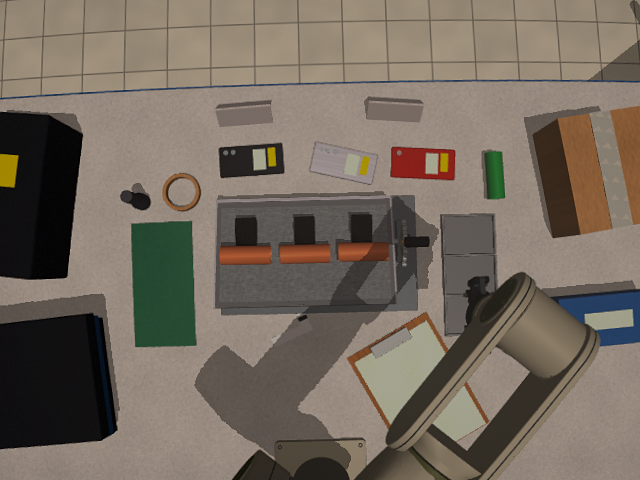

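View pics/fs.png

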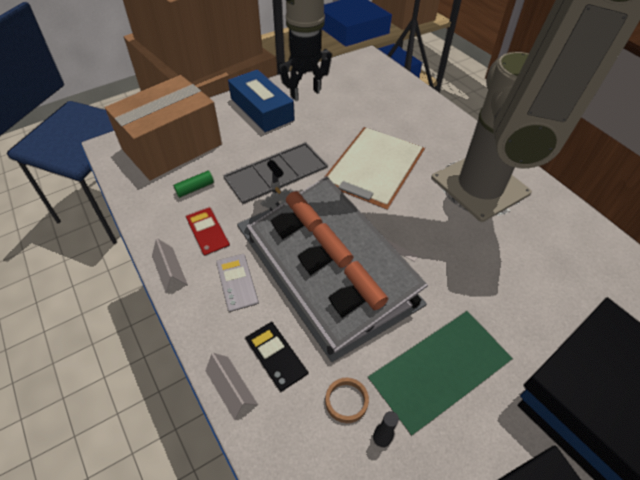

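```bash
python3 - <<'E'
from bench import *
print(hand_in(), sense()["time"])
E
```

```text
the job is handed in; nothing more can be done
the job is handed in; nothing more can be done
```

The job is handed in at about 68 s of robot time. All three copper pipes rest on their own chocks on the board, with the lever in the third notch. No verdict was reported.

**What I did:** I lowered the lever two clicks to level and laid the pipes across the board in one row at y ≈ ±130 and 0 mm. I set a chock toe first against the front of each. Then I raised the lever one click at a time, letting it rest each time, and withdrew the arm.

**Last checks:**

| Check | Reading | Expected |
|---|---|---|
| Board tilt before withdrawing | 13.8° (noisy fit) | 15° |
| Force on the gripper at that point | about 0 N | 0 N |
| Pipe axis to chock heel | 83.7, 82.1 and 83.4 mm | 83.6 mm in contact |
| Pipe angle to the hinge | within 1° | within 15° |
| Chock squareness | within 3° | within 15° |
| Chock centring on pipe | within 2 mm | within 25 mm |

In the last pictures the phones, tape, torch and green look-alike are where they started.

**What went wrong or disagreed:**
- The left chock was knocked aside and turned 16° after I placed it, so I picked it up and set it again.
- My first push towards notch one rode over the lever grip and did not click. I backed off to level and repeated it lower.
- At level, the camera showed gaps of about 1 to 3 mm between chock and pipe, within the tolerance. They closed once the board tilted.
- The two cameras disagreed by 2 to 4 mm on absolute positions, so I relied on differences taken within one view.

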